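Change the plate on the colony counter from behind the bottles in the cold block

TASK

Change the dish on the colony counter. The next dish lies at the back of the cold block, behind a capped tube and a brown dropper bottle: stand those two upright on the white blotting pad for the moment, stack the finished dish from the counter squarely on the counted dish that waits alone on the bench, and then seat the next dish flat in the counter's nest. Last, put the tube and the bottle back, each in the well of the cold block it came from, without tipping anything over.

Things in the scene. Friction and masses are not known exactly. Their poses are not given: they have to be found in the camera images.
- tube: capped 50 ml plastic tube with a blue screw cap, standing upright in one of the two wells of the cold block; 110 tall, body 28 wide at the foot widening to 34 at the cap (95 to 110 high), 40 to 65 g. Origin at the centre of its foot, z up. Grip it round the body or cap, 60 to 105 above its foot.
- dropper_bottle: brown glass dropper bottle with a black cap and teat, standing upright in the other well of the cold block; 129 tall, body 34 wide and straight from the foot to 75 high, then a narrowing shoulder (teat 75 to 129 high), 70 to 130 g. Origin at the centre of its foot, z up. Grip it round the body, 40 to 73 above its foot.
- next_plate: the next dish: closed clear petri dish, 61 diameter, 16 thick, 30 g, lying flat in the round seat at the back of the cold block. Origin at the centre of its underside, z up. In its seat its upper 11 mm stand free to be gripped across the rim; the tube and bottle leave no room for a hand. (A shelf hangs 550 above the back of the bench, from 630 ahead of the robot.)
- finished_plate: the finished dish: another petri dish of the same kind (61 diameter, 16 thick, 30 g), at the start lying in the nest of the colony counter with its upper 10 mm standing free. Origin at the centre of its underside, z up.
- counted_plate: the counted dish: a third petri dish of the same kind (61 diameter, 16 thick, 30 g), lying alone and loose on the bench top, at the front, left of the cold block and the counter. The finished dish is stacked on its flat top, 16 above its origin. It should stay where it lies. Origin at the centre of its underside, z up.
- cold_block: fixed white box 132 (x) by 166 (y), aluminium top 45 above the bench. Origin: centre of underside, z up, x to its back (away from robot). In its frame: dish seat 67 wide, 5 deep at x=+16, y=0; two equal wells 41 wide, floor 18 above the bench (27 deep) at x=-29, y=+49 and -49; 2.5 chamfers. Which well holds the tube and which the bottle changes from start to start.
- colony_counter: fixed white box 136 by 136 with a round light window in a black nest plate, and in front of it a control panel with a green display and round keys. Origin: underside below the nest's centre, z up, x to its back; box from x=-88 to +48. Nest: round recess 67 wide, 6 deep, 2.5 chamfer, floor 36 and rim 42 above the bench. A lens on a bent arm is folded back behind it (x +32 to +138, up to 95 high).
- blotting_pad: fixed flat white blotting pad on the bench, 100 (x) by 160 (y), 2 thick, with rounded edges; placed differently at every start. Origin at the centre of its underside, z up, so its top is 2 above the origin.

How it is judged (in metres and radians):
On the way, in this order (a step that is already met when the one before it is completed fails the run):
1. the tube and the dropper bottle stand upright on the blotting pad and the finished dish lies stacked on the counted dish (x of tube in the frame of blotting_pad between -0.047 and 0.047 m and y of tube in the frame of blotting_pad between -0.077 and 0.077 m and z of each of tube, dropper_bottle in the frame of blotting_pad below 0.006 m and angle between each of tube, dropper_bottle's own z axis and vertical below 0.1 rad and x of dropper_bottle in the frame of blotting_pad between -0.047 and 0.047 m and y of dropper_bottle in the frame of blotting_pad between -0.077 and 0.077 m and horizontal distance between finished_plate and counted_plate below 0.012 m and z of finished_plate in the frame of counted_plate between 0.013 and 0.019 m and angle between finished_plate's own z axis and vertical below 0.06 rad and distance of counted_plate from where it was at the start of the episode below 0.025 m), for 0.2 s.
2. the next dish lies flat in the nest of the colony counter (horizontal distance between next_plate and colony_counter below 0.006 m and z of next_plate in the frame of colony_counter below 0.038 m and angle between next_plate's own z axis and vertical below 0.06 rad), for 0.2 s.
At the end, for the whole second after the job is handed in: Next dish flat and fully down in the counter's nest (within 6 mm); finished dish flat on the counted dish (within 12 mm), which stayed within 25 mm of its place; tube and bottle upright within 10 mm of where each stood at the start; all at rest (all of step 2 and horizontal distance between finished_plate and counted_plate below 0.012 m and z of finished_plate in the frame of counted_plate between 0.013 and 0.019 m and angle between finished_plate's own z axis and vertical below 0.06 rad and distance of counted_plate from where it was at the start of the episode below 0.025 m and distance of each of tube, dropper_bottle from where it was at the start of the episode below 0.01 m and angle between each of tube, dropper_bottle's own z axis and vertical below 0.12 rad and linear speed of each of tube, dropper_bottle, next_plate, finished_plate, counted_plate below 0.02 m/s); the robot touches nothing.
It fails at once if the tube, the bottle or a dish is tipped over (more than about 40 degrees) (angle between any of tube, dropper_bottle, next_plate, finished_plate, counted_plate's own z axis and vertical above 0.7 rad).
It also fails if it takes over 152 s, if anything falls off the work surface, if the arm or the gripper's body presses on something with over 40 N, if the wrist force passes 120 N, or if a joint passes its speed limit or range.

ROBOT

A 6-joint arm with a two-finger parallel gripper is mounted at the origin on a cart in front of the work surface, level with it; the furniture and walls round the work are solid. World frame = base frame: x ahead of the robot, y to its left, z up, the work surface at z = 0. Lengths are in m, angles in degrees, forces in N, time in s.
With the tool pointing down it reaches from about 0.25 to 0.725 m from the base axis. Payload 9.7 kg.
Tool frame: the origin (TCP) lies midway between the tips of the shut fingers; the grasp point (between the pads) lies 19 mm behind it; z points along the fingers, y is the line along which they close (so a half turn about z gives the same grasp; the last joint's range is limited). The gripper opens to 85 mm and grips with 20 to 120 N. Pads are 22 mm wide; open, the fingers measure 114 mm over their backs; the gripper's body (76 mm by 85 mm) begins 54 mm behind the grasp point. The pads swing forward as they close: fully open they stand 13 mm farther back than shut.
Start: joints at [66.291, 4.979, 10.078, 95.1, 0, 90], TCP at [0.221, 0.504, 0.231] pointing down, gripper open.
Joint ranges: [-179.16, 179.16], [-48.56, 103.87], [-65.8, 70.77], [-126.05, 130.52], [-82.76, 87.17], [-180, 180]. Speed limits (degrees/s): [127.2, 127.2, 147.25, 180, 180, 180].

INTERFACE

Orientations are given as [roll, pitch, yaw] about the fixed x, y, z axes, in that order (R = Rz(yaw) Ry(pitch) Rx(roll)).
In Python, from workcell import * gives the robot as it stands.
- The arm moves only by the tool servo_tool, never from a script. Its argument "moves" is a list of rows, each a list of 4 numbers: the shift along the world's x, y, z in normalised numbers (1 is 100 cm), then the turn about the world's z in a scale on which 1.0 is pi rad. A call has 1 to 20 rows; each row is the pose to reach, as a shift and turn from the pose commanded when the call began; what a row does not reach only later rows make up. A row lasts 1/12 s, in which the tool goes at most 41.7 mm and 7.16 degrees, less where a joint would pass 70% of its speed; a pose out of reach is approached as far as the arm can. A shift or turn number past 1, either way, is cut back to 1. A call with a gripper value outside its range is refused whole. "claw" is the closure, from 0 (fully open) to 1 (shut), set as the call begins (left out, the last holds). The fingers move at their own pace and stop on an object; "force" is the grip in N (left out, the last holds). Time passes only in rows, so rows that repeat a pose let the fingers close. It gives the time, the measured TCP pose, the force, the opening and the grip force at its end, in the units of the state.
- get_obs(): the state, without advancing time (a new reading comes with each control period).
- camera(name): name is "side" or "top"; returns the picture (420x560x3 uint8, red, green, blue); there is no depth.
- get_calibration(name): a dict with "fx", "fy", "cx", "cy" (pixels), "k1" (the pictures are not rectified: a ray, as slopes to the right and down, at radius r is drawn at 1 + k1 r^2 times it, then the intrinsics apply), "rvec" (rotation vector, rad) and "tvec" (3), from world to camera coordinates, as OpenCV has them. Camera axes: x right, y down, z forward; pixel columns grow to the right and rows downward; lengths in m; the calibration is good to about 2 mm. A picture is of the moment at which its call begins. get_calibration takes no time and is no camera call.
- job_done(): hands the job in; it is judged then, once.
The state is a dict: "time": time; "q": joint angles; "qd": joint speeds; "joint_efforts": joint torques, N m; "ee_pos": TCP position; "tcp_rot": TCP orientation; "wrist_force": force on the tool from outside, world axes, zero at the start; "torque": the same for the moment, N m; "opening": finger opening in m; "grasp_force": force on a finger pad.
Only numpy, scipy, OpenCV 4.12 (cv2) and the standard library are available. Lean on these libraries where they do the work, as an engineer would, in place of code of your own. Each camera call takes 0.05 s, during which the arm holds its last target. There are 200 camera calls.

## Working session

There is one attempt and no reset: what is moved stays moved. The work goes in short steps, Python scripts to look and compute and a tool call to move; the robot and the scene stay as the last step left them, time stands still between calls to the robot, and variables do not carry over. Pictures are saved under pics/ and viewed, at most 14 in all, crops included, and the job is handed in when it is done.

Besides the shell and the picture viewer there is one more tool, called after "Call:" by a JSON object that holds its "fn" and its "kwargs", one argument or row to a line. servo_tool: Moves the arm, as the interface text tells. Its arguments: {"type":"object","properties":{"moves":{"type":"array","items":{"type":"array","items":{"type":"number"}}},"claw":{"type":"number"},"force":{"type":"number"}},"required":["moves"]}

```bash
mkdir -p pics; ls; python3 - <<'E'
from workcell import *
import cv2
for n in("top","side"):
    cv2.imwrite(f"pics/{n}0.png",camera(n)[:,:,::-1]); print(get_calibration(n))
o=get_obs(); print(o)
E
```

```text
pics
{'fx': 409.1582972522863, 'fy': 409.1582972522863, 'cx': 284.8386223880575, 'cy': 211.63918775720114, 'k1': -0.09559459762080227, 'rvec': array([ 2.09529648, -2.1174941 ,  0.18810046]), 'tvec': array([-0.06555195,  0.46800919,  1.00793831])}
{'fx': 500.1276790750539, 'fy': 500.1276790750539, 'cx': 283.35674719585694, 'cy': 205.24374839641823, 'k1': -0.16766727587671007, 'rvec': array([ 2.05594612, -0.47305078,  0.28954091]), 'tvec': array([-0.48275618,  0.115184  ,  1.27650936])}
{'time': 0.1, 'q': array([6.62901446e+01, 5.00684601e+00, 1.00392117e+01, 9.50992103e+01,
       8.62363211e-04, 9.00003772e+01]), 'qd': array([-0.08385076, -0.15033077,  0.15423806,  0.10778973,  0.03530733,
       -0.03609786]), 'joint_efforts': array([-2.04070311e-04, -5.21562517e+01,  4.65654588e+01,  1.58984133e-02,
       -2.43826344e-05, -1.86707354e-05]), 'ee_pos': array([0.22107228, 0.5033921 , 0.23066649]), 'tcp_rot': array([-1.79933155e+02, -8.61922529e-04,  1.56289766e+02]), 'wrist_force': array([ 0.51797366, -0.03430191, -0.39495909]), 'torque': array([-0.01973294, -0.02073366, -0.00148242]), 'grasp_force': 0.0, 'opening': 0.0852166138418211}
```

View pics/top0.png

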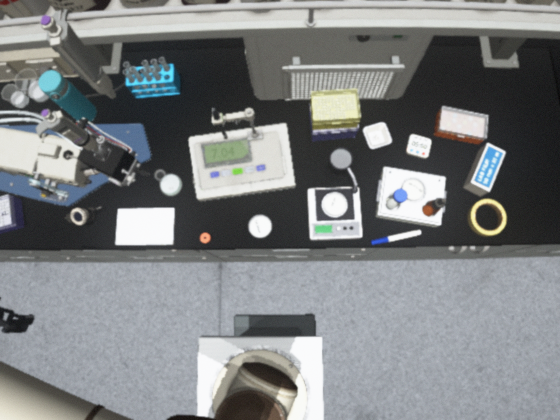

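View pics/side0.png

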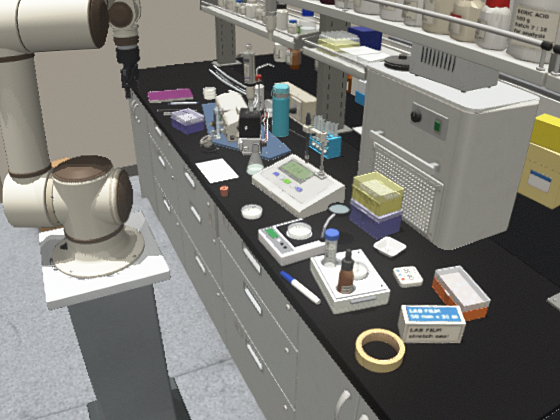

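The top view shows the pad at about (145,226), the counted dish at (260,226), the counter nest at (334,205) and the cold block at (411,197). The tube is in its left well and the bottle in its right. Next I'll zoom in with crops.

```bash
cat >h.py <<'E'
import numpy as np,cv2
from workcell import *
def cal(n):
    c=get_calibration(n);K=np.array([[c['fx'],0,c['cx']],[0,c['fy'],c['cy']],[0,0,1]]);return K,np.array([c['k1'],0,0,0,0]),np.array(c['rvec']),np.array(c['tvec'])
def proj(n,P):
    K,d,r,t=cal(n);return cv2.projectPoints(np.array(P,float).reshape(-1,1,3),r,t,K,d)[0].reshape(-1,2)
def back(n,px,z):
    K,d,r,t=cal(n);R=cv2.Rodrigues(r)[0];u=cv2.undistortPoints(np.array(px,float).reshape(-1,1,2),K,d).reshape(-1,2)
    D=np.c_[u,np.ones(len(u))]@R;C=-R.T@t
    return C+D*((z-C[2])/D[:,2])[:,None]
def circ(c,r,n=40):
    a=np.linspace(0,2*np.pi,n);return np.c_[c[0]+r*np.cos(a),c[1]+r*np.sin(a),np.full(n,c[2])]
def box(c,yaw,x0,x1,y0,y1,z):
    k=np.linspace(0,1,12);L=[(x0,y0),(x1,y0),(x1,y1),(x0,y1),(x0,y0)]
    P=np.vstack([np.outer(1-k,L[i])+np.outer(k,L[i+1]) for i in range(4)])
    a=np.radians(yaw);R=np.array([[np.cos(a),-np.sin(a)],[np.sin(a),np.cos(a)]])
    return np.c_[P@R.T+np.array(c[:2]),np.full(len(P),z)]
E
python3 - <<'E'
from h import *
t=cv2.imread('pics/top0.png');s=cv2.imread('pics/side0.png')
a=cv2.resize(t[160:255,295:455],None,fx=5,fy=5,interpolation=2);cv2.imwrite('pics/t1.png',a)
b=cv2.resize(s[210:330,230:390],None,fx=5,fy=5,interpolation=2);cv2.imwrite('pics/s1.png',b)
# blobs in top view, pad and others
g=cv2.cvtColor(t,cv2.COLOR_BGR2GRAY)
for nm,(y0,y1,x0,x1),z in(('pad',(200,250,105,185),.002),('dish',(205,247,238,280),.008),('cold',(160,230,365,455),.045),('counter',(180,247,300,368),.036)):
    m=(g[y0:y1,x0:x1]>120).astype(np.uint8)
    c=max(cv2.findContours(m,0,1)[0],key=cv2.contourArea)+[x0,y0]
    h=cv2.convexHull(c); (c0,sz,an)=cv2.minAreaRect(h)
    H=back('top',h.reshape(-1,2),z)[:,:2]; print(nm,c0,sz,an,'world rect',cv2.minAreaRect((H*1000).astype(np.float32)))
E
```

```text
pad (144.5, 226.0) (38.0, 59.0) 90.0 world rect ((441.416015625, 313.0497741699219), (104.28441619873047, 164.525390625), 0.8239063620567322)
dish (259.5, 226.0) (22.0, 23.0) 90.0 world rect ((437.119384765625, -1.9483661651611328), (61.457237243652344, 59.2772102355957), 89.3883285522461)
cold (411.2026672363281, 196.28378295898438) (69.54076385498047, 51.78567886352539) 9.462323188781738 world rect ((505.0148010253906, -399.94268798828125), (180.16928100585938, 140.0862579345703), 79.33580017089844)
counter (334.43609619140625, 212.59381103515625) (52.809112548828125, 53.67185592651367) 87.39744567871094 world rect ((465.8944091796875, -198.68946838378906), (139.49745178222656, 138.590576171875), 1.5291155576705933)
```

View pics/t1.png

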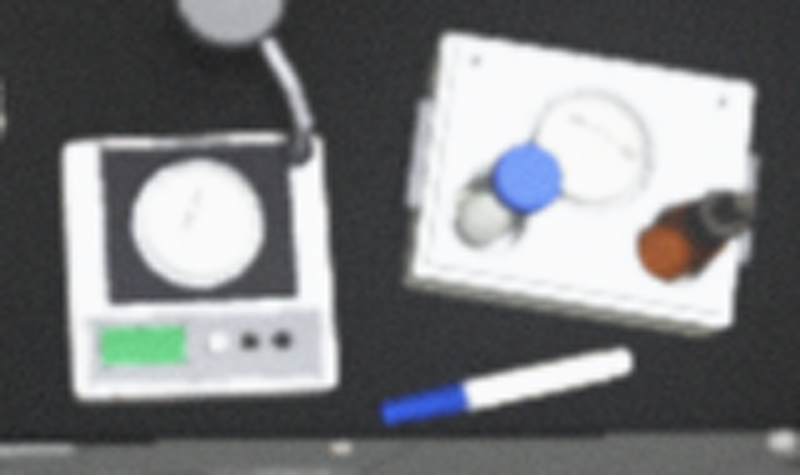

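View pics/s1.png

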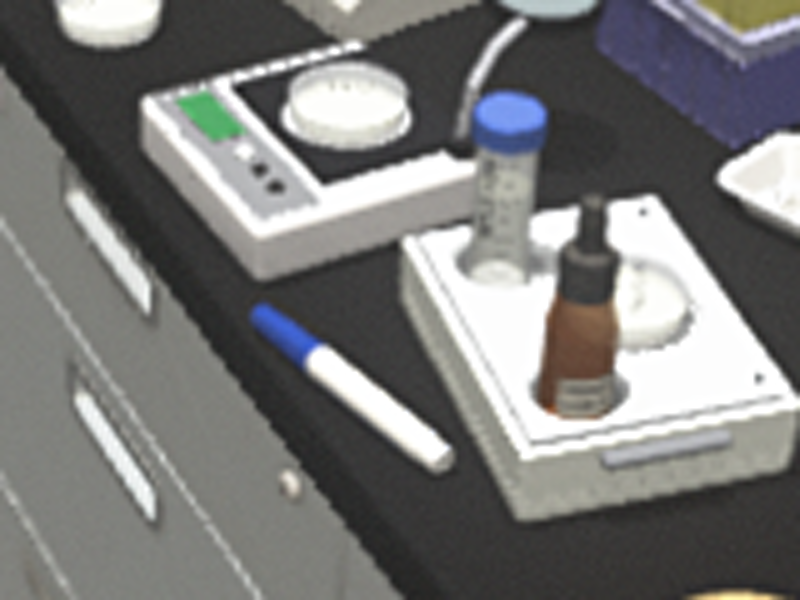

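The crops are clear. The blue-capped tube is at block y=+49 and the bottle at y=-49. The finished dish is centred at about (198,224) in the top crop, and the next dish at about (592,147). I'll fit poses from both views.

```bash
cat >fit.py <<'E'
from h import *
from scipy.optimize import least_squares
T=lambda L:(np.array(L,float)+.5)/5-.5+[295,160]
S=lambda L:(np.array(L,float)+.5)/5-.5+[230,210]
def w(p,P):
    a=p[2];R=np.array([[np.cos(a),-np.sin(a)],[np.sin(a),np.cos(a)]]);P=np.array(P,float);return np.c_[P[:,:2]@R.T+p[:2],P[:,2]]
cb=[(66,83,45),(66,-83,45),(-66,-83,45),(-66,83,45)]; cb=np.array(cb)/1e3
ot,os_=T([(441,35),(755,85),(592,147)]),S([(655,197),(800,397),(525,452),(402,240)])
seat=np.array([(.016,0,.056)])
def f(p): return np.r_[(proj('top',w(p,np.r_[cb[:2],seat]))-ot).ravel(),(proj('side',w(p,cb))-os_).ravel()]
r=least_squares(f,[.505,-.4,-.17]);print('cold',r.x,np.degrees(r.x[2]),r.fun.round(1))
p=r.x; print('wells',w(p,[(-.029,.049,.018),(-.029,-.049,.018)]),'seat',w(p,[(.016,0,.04)]))
# points seen at known heights
print('next top/T',back('top',T([(592,147)]),.056),'S',back('side',S([(640,300)]),.054))
print('fin T',back('top',T([(198,224)]),.050),'S',back('side',S([(347,97)]),.052))
print('cap T',back('top',T([(527,178)]),.128),'S cap',back('side',S([(511,108)]),.128), 'foot?',back('top',T([(484,217)]),.045))
print('teat T',back('top',T([(740,205)]),.147),'S',back('side',S([(593,200)]),.147))
print('counted T',back('top',[(259.5,226)],.012))
print('counter corners',back('top',T([(65,143),(320,137),(337,385),(78,395)]),.042)[:,:2])
t=cv2.resize(cv2.imread('pics/top0.png')[160:255,225:455],None,fx=3.4,fy=3.4,interpolation=2)
s=cv2.resize(cv2.imread('pics/side0.png')[190:310,230:390],None,fx=3.4,fy=3.4,interpolation=2)
def dr(P,c):
    for im,n,o in((t,'top',(225,160)),(s,'side',(230,190))):
        cv2.polylines(im,[((proj(n,P)-o+.5)*3.4-.5).round().astype(np.int32)],False,c,1)
dr(w(p,np.r_[cb,cb[:1]]),(0,0,255)); sc=w(p,[(.016,0,.056)])[0]; dr(circ(sc,.0305),(0,255,0))
for q,h,rr in(((-.029,.049),.128,.017),((-.029,-.049),.093,.017)):
    c=w(p,[(*q,h)])[0];dr(circ(c,rr),(255,0,255));c[2]=.045;dr(circ(c,.0205),(0,255,255))
fc=back('top',T([(198,224)]),.050)[0];fc[2]=.052;dr(circ(fc,.0305),(0,255,0));fc[2]=.042;dr(circ(fc,.0335),(0,255,255))
cc=back('top',[(259.5,226)],.012)[0];cc[2]=.016;dr(circ(cc,.0305),(0,255,0))
dr(box(fc,1.5,-.088,.048,-.068,.068,.042),(0,0,255))
W=max(t.shape[1],s.shape[1]);
cv2.imwrite('pics/t2.png',t);cv2.imwrite('pics/s2.png',s)
o=np.zeros((600,800,3),np.uint8);t=t[:, :782];o[:t.shape[0],:t.shape[1]]=t;cv2.imwrite('pics/o2.png',t)
E
python3 fit.py
```

```text
cold [ 0.50475902 -0.40319399 -0.1737929 ] -9.957599847988819 [ 1.   0.5  0.1  0.4  1.2  0.1 -0.5 -1.8  0.9 -0.3  0.1 -0.1 -0.6 -1.9]
wells [[ 0.48466892 -0.34991747  0.018     ]
 [ 0.46772282 -0.44644119  0.018     ]] seat [[ 0.52051799 -0.4059607   0.04      ]]
next top/T [[ 0.52078946 -0.40284035  0.056     ]] S [[ 0.52085887 -0.41560222  0.054     ]]
fin T [[ 0.48387647 -0.19771454  0.05      ]] S [[ 0.48131549 -0.2047411   0.052     ]]
cap T [[ 0.4873126  -0.34836826  0.128     ]] S cap [[ 0.48737844 -0.34804933  0.128     ]] foot? [[ 0.48681426 -0.34686398  0.045     ]]
teat T [[ 0.46855093 -0.44380177  0.147     ]] S [[ 0.46581471 -0.44786453  0.147     ]]
counted T [[ 0.43628639 -0.00233662  0.012     ]]
counter corners [[ 0.52990694 -0.13044403]
 [ 0.5314278  -0.26397774]
 [ 0.40056861 -0.26692489]
 [ 0.39713401 -0.13451921]]
```

View pics/t2.png

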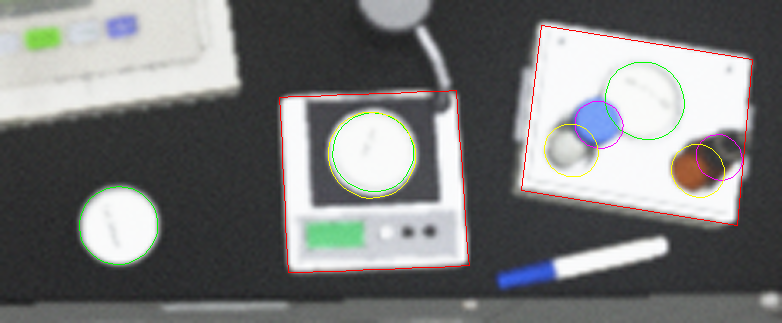

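View pics/s2.png

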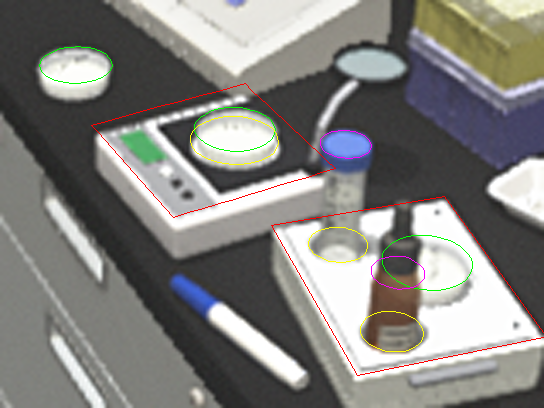

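Overlays fit: block at (0.505,-0.402), yaw -10°, nest at (0.484,-0.199), counted dish at (0.436,-0.002), pad at (0.441,0.313). I'll move above the tube.

Units first: shifts go in shares of 100 cm and turns go in shares of pi rad. So -85.2 cm / 100 = -0.852, 26.5 cm / 100 = 0.265, 0.24 rad / 3.1416 = 0.0764.

Call:
{"fn": "servo_tool", "kwargs": {
  "moves": [
    [0.265, -0.852, 0.02, 0.0764],
    [0.265, -0.852, 0.02, 0.0764],
    [0.265, -0.852, 0.02, 0.0764],
    [0.265, -0.852, 0.02, 0.0764],
    [0.265, -0.852, 0.02, 0.0764],
    [0.265, -0.852, 0.02, 0.0764],
    [0.265, -0.852, 0.02, 0.0764],
    [0.265, -0.852, 0.02, 0.0764],
    [0.265, -0.852, 0.02, 0.0764],
    [0.265, -0.852, 0.02, 0.0764],
    [0.265, -0.852, 0.02, 0.0764],
    [0.265, -0.852, 0.02, 0.0764],
    [0.265, -0.852, 0.02, 0.0764],
    [0.265, -0.852, 0.02, 0.0764],
    [0.265, -0.852, 0.02, 0.0764],
    [0.265, -0.852, 0.02, 0.0764],
    [0.265, -0.852, 0.02, 0.0764],
    [0.265, -0.852, 0.02, 0.0764],
    [0.265, -0.852, 0.02, 0.0764],
    [0.265, -0.852, 0.02, 0.0764]
  ],
  "claw": 0,
  "force": 40
}}

```text
time: 1.77
ee_pos: [0.4685, -0.2942, 0.2496]
tcp_rot: [180.0, -0.0, 170.0]
wrist_force: [0.7, 1.3, 0.6]
opening: 0.0854
grasp_force: 0.0
```

```bash
python3 -c "
from h import *
print(get_obs())"
```

```text
{'time': 1.7667, 'q': array([-3.21285574e+01,  5.90972492e+00,  1.31294666e+01,  9.72385523e+01,
        4.21351592e-03, -2.21392736e+01]), 'qd': array([-35.09069707,  51.95976584,  56.49988227,   4.24268577,
         0.11016492, -35.14310991]), 'joint_efforts': array([ 1.85623426e+00, -5.94901443e+01,  3.89832151e+01,  2.75377283e-02,
       -1.90245369e-01,  8.96202978e-01]), 'ee_pos': array([ 0.46854571, -0.29421895,  0.24958135]), 'tcp_rot': array([ 1.79989008e+02, -1.58357692e-02,  1.70010717e+02]), 'wrist_force': array([0.65079588, 1.25067395, 0.59324252]), 'torque': array([-0.05381363, -0.03504156,  0.02797756]), 'grasp_force': 0.0, 'opening': 0.08539637520790916}
```

Call:
{"fn": "servo_tool", "kwargs": {
  "moves": [
    [0.012, -0.035, 0, 0],
    [0.012, -0.035, 0, 0],
    [0.012, -0.035, 0, 0],
    [0.012, -0.035, 0, 0]
  ]
}}

```text
time: 2.1
ee_pos: [0.4803, -0.3267, 0.2495]
tcp_rot: [180.0, -0.1, 170.0]
wrist_force: [-0.3, 0.4, -0.3]
opening: 0.0856
grasp_force: 0.0
```

To row units: -12 cm / 100 = -0.12, -2.1 cm / 100 = -0.021.

Call:
{"fn": "servo_tool", "kwargs": {
  "moves": [
    [0.006, -0.021, 0, 0],
    [0.006, -0.021, -0.03, 0],
    [0.006, -0.021, -0.06, 0],
    [0.006, -0.021, -0.09, 0],
    [0.006, -0.021, -0.12, 0],
    [0.006, -0.021, -0.12, 0],
    [0.006, -0.021, -0.12, 0]
  ]
}}

```text
time: 2.68
ee_pos: [0.4859, -0.3463, 0.1301]
tcp_rot: [180.0, -0.1, 170.1]
wrist_force: [0.3, -0.3, 1.6]
opening: 0.0852
grasp_force: 0.0
```

```bash
python3 - <<'E'
from h import *
s=camera('side');t=camera('top')
a=cv2.resize(s[170:310,270:390],None,fx=4,fy=4,interpolation=2)[:,:,::-1]
b=cv2.resize(t[150:235,350:460],None,fx=3,fy=3,interpolation=2)[:,:,::-1]
o=np.zeros((560,800,3),np.uint8);o[:,:480]=a;o[:255,480:800]=b[:,:320];cv2.imwrite('pics/a.png',o);print(get_obs()['ee_pos'])
E
```

```text
[ 0.48731772 -0.34773532  0.13287826]
```

View pics/a.png

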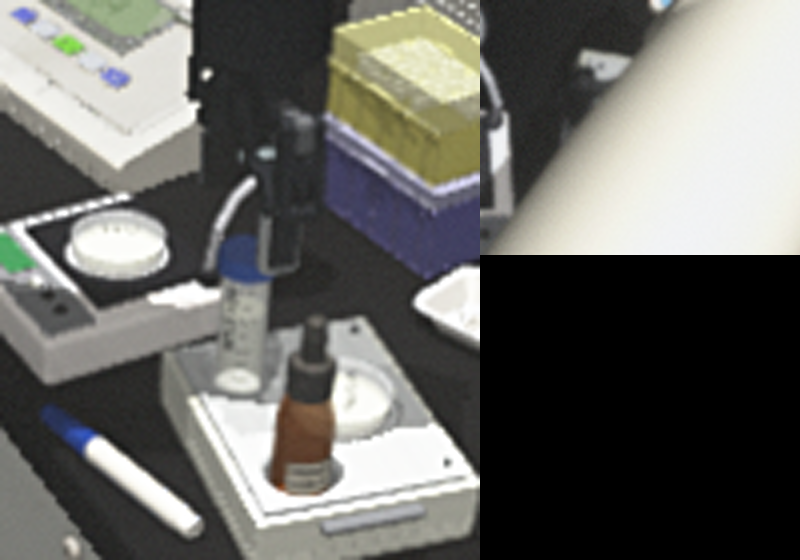

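The side view shows the fingers straddling the blue cap. Next I'll go down and grip.

To row units: -4.8 cm / 100 = -0.048, -4 cm / 100 = -0.04.

Call:
{"fn": "servo_tool", "kwargs": {
  "moves": [
    [-0.001, -0.001, -0.02, 0],
    [-0.001, -0.001, -0.04, 0],
    [-0.001, -0.001, -0.048, 0],
    [-0.001, -0.001, -0.048, 0],
    [-0.001, -0.001, -0.048, 0]
  ]
}}

```text
time: 3.2
ee_pos: [0.4861, -0.3491, 0.0836]
tcp_rot: [-180.0, 0.1, 170.1]
wrist_force: [-0.2, 1.0, -0.5]
opening: 0.0851
grasp_force: 0.0
```

Call:
{"fn": "servo_tool", "kwargs": {
  "moves": [
    [0, 0, 0, 0],
    [0, 0, 0, 0],
    [0, 0, 0, 0],
    [0, 0, 0, 0],
    [0, 0, 0, 0],
    [0, 0, 0, 0],
    [0, 0, 0, 0],
    [0, 0, 0, 0]
  ],
  "claw": 1,
  "force": 30
}}

```text
time: 3.87
ee_pos: [0.4859, -0.3491, 0.0826]
tcp_rot: [-180.0, 0.1, 170.0]
wrist_force: [-0.2, 0.2, 5.6]
opening: 0.0322
grasp_force: 29.7
```

Call:
{"fn": "servo_tool", "kwargs": {
  "moves": [
    [0, 0, 0.01, 0],
    [0, 0, 0.02, 0],
    [0, 0, 0.035, 0],
    [0, 0, 0.05, 0],
    [0, 0, 0.07, 0],
    [0, 0, 0.1, 0],
    [0, 0, 0.13, 0],
    [0, 0, 0.14, 0],
    [0, 0, 0.14, 0]
  ]
}}

```text
time: 4.62
ee_pos: [0.4864, -0.3496, 0.2259]
tcp_rot: [-179.9, 0.3, 170.0]
wrist_force: [0.0, -0.3, 0.0]
opening: 0.0325
grasp_force: 29.9
```

To row units: 71 cm / 100 = 0.71, 69.5 cm / 100 = 0.695, 0.17 rad / 3.1416 = 0.0541.

Call:
{"fn": "servo_tool", "kwargs": {
  "moves": [
    [0, 0.02, 0, 0.0159],
    [0, 0.05, 0, 0.0318],
    [0, 0.09, 0, 0.0541],
    [0, 0.12, 0, 0.0541],
    [-0.01, 0.16, 0, 0.0541],
    [-0.01, 0.2, 0, 0.0541],
    [-0.01, 0.24, 0, 0.0541],
    [-0.02, 0.28, 0, 0.0541],
    [-0.02, 0.32, 0, 0.0541],
    [-0.02, 0.36, 0, 0.0541],
    [-0.02, 0.4, 0, 0.0541],
    [-0.03, 0.44, 0, 0.0541],
    [-0.03, 0.48, 0, 0.0541],
    [-0.03, 0.52, 0, 0.0541],
    [-0.04, 0.56, 0, 0.0541],
    [-0.04, 0.6, 0, 0.0541],
    [-0.045, 0.64, 0, 0.0541],
    [-0.045, 0.67, 0, 0.0541],
    [-0.045, 0.695, 0, 0.0541],
    [-0.045, 0.71, 0, 0.0541]
  ]
}}

```text
time: 6.28
ee_pos: [0.4396, 0.3634, 0.2199]
tcp_rot: [-179.9, -0.1, 179.9]
wrist_force: [-0.0, -0.1, 0.6]
opening: 0.0323
grasp_force: 30.0
```

Call:
{"fn": "servo_tool", "kwargs": {
  "moves": [
    [0, 0, 0, 0],
    [0, 0, 0, 0],
    [0, 0, 0, 0]
  ]
}}

```text
time: 6.53
ee_pos: [0.4404, 0.3603, 0.2211]
tcp_rot: [-179.9, -0.1, 179.8]
wrist_force: [-0.3, -0.9, -0.5]
opening: 0.0323
grasp_force: 30.0
```

To row units: -15.1 cm / 100 = -0.151, -14.7 cm / 100 = -0.147.

Call:
{"fn": "servo_tool", "kwargs": {
  "moves": [
    [0, 0, -0.03, 0],
    [0, 0, -0.07, 0],
    [0, 0, -0.1, 0],
    [0, 0, -0.125, 0],
    [0, 0, -0.14, 0],
    [0, 0, -0.147, 0],
    [0, 0, -0.151, 0],
    [0, 0, -0.151, 0],
    [0, 0, -0.151, 0]
  ]
}}

```text
time: 7.28
ee_pos: [0.4412, 0.3611, 0.0722]
tcp_rot: [179.9, 0.1, 179.8]
wrist_force: [0.0, 0.8, -0.6]
opening: 0.0322
grasp_force: 30.0
```

To row units: -0.2 cm / 100 = -0.002, -0.1 cm / 100 = -0.001.

Call:
{"fn": "servo_tool", "kwargs": {
  "moves": [
    [0, 0, -0.001, 0],
    [0, 0, -0.002, 0],
    [0, 0, -0.002, 0],
    [0, 0, -0.002, 0]
  ]
}}

```text
time: 7.62
ee_pos: [0.4407, 0.3612, 0.0693]
tcp_rot: [180.0, 0.0, 179.8]
wrist_force: [0.0, -0.5, 0.2]
opening: 0.0326
grasp_force: 30.0
```

```bash
python3 - <<'E'
from h import *
s=camera('side')
cv2.imwrite('pics/b.png',cv2.resize(s[100:210,140:300],None,fx=5,fy=5,interpolation=2)[:,:,::-1]);print(get_obs()['ee_pos'])
E
```

```text
[0.44067828 0.36116397 0.06921887]
```

View pics/b.png

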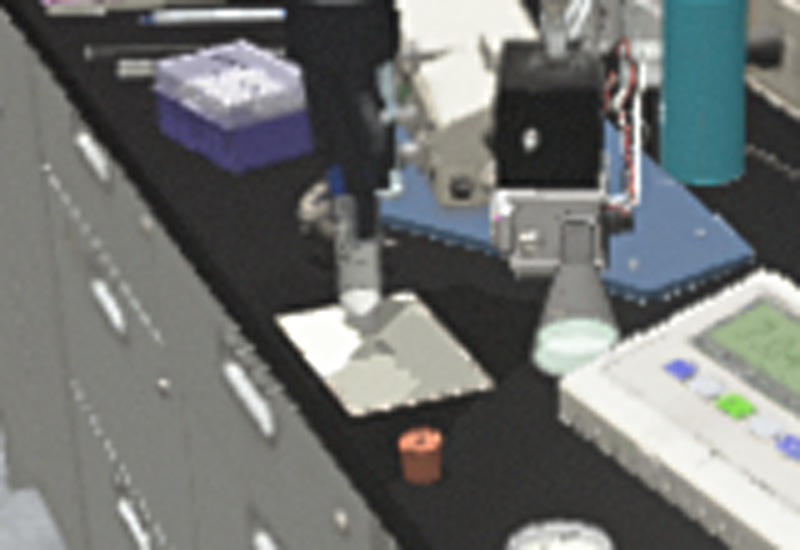

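The side view shows the tube over the pad at about crop (362,310). I'll check that position numerically before releasing.

```bash
python3 - <<'E'
from h import *
f=lambda P:((proj('side',P)-[140,100])*5+2).round()
print('pad',f(box((.4414,.313),.8,-.05,.05,-.08,.08,.002)[[0,12,24,36]]).tolist())
print('foot',f([(.4407,.3612,.003),(.4407,.3612,.113)]).tolist())
print(back('side',np.array([(275,320),(410,292),(495,385),(355,415)])/5+[140,100],.002)[:,:2])
E
```

```text
pad [[356.0, 411.0], [499.0, 380.0], [412.0, 289.0], [278.0, 316.0]]
foot [[361.0, 318.0], [352.0, 171.0]]
[[0.38653263 0.38301217]
 [0.48736898 0.38624746]
 [0.48759456 0.22531869]
 [0.39015725 0.22410723]]
```

To row units: -0.2 cm / 100 = -0.002, -0.1 cm / 100 = -0.001.

Call:
{"fn": "servo_tool", "kwargs": {
  "moves": [
    [0, 0, -0.001, 0],
    [0, 0, -0.002, 0],
    [0, 0, -0.002, 0],
    [0, 0, -0.002, 0]
  ]
}}

```text
time: 8.0
ee_pos: [0.4405, 0.361, 0.0668]
tcp_rot: [-180.0, -0.0, 179.8]
wrist_force: [0.1, 0.1, -0.7]
opening: 0.0324
grasp_force: 30.0
```

To row units: -0.1 cm / 100 = -0.001, -0.05 cm / 100 = -0.0005.

Call:
{"fn": "servo_tool", "kwargs": {
  "moves": [
    [0, 0, -0.0005, 0],
    [0, 0, -0.001, 0],
    [0, 0, -0.001, 0],
    [0, 0, -0.001, 0]
  ]
}}

```text
time: 8.33
ee_pos: [0.4408, 0.3612, 0.0666]
tcp_rot: [180.0, 0.0, 179.8]
wrist_force: [-0.3, -0.9, 5.3]
opening: 0.0323
grasp_force: 30.1
```

Call:
{"fn": "servo_tool", "kwargs": {
  "moves": [
    [0, 0, 0, 0],
    [0, 0, 0, 0],
    [0, 0, 0, 0],
    [0, 0, 0, 0],
    [0, 0, 0, 0],
    [0, 0, 0, 0]
  ],
  "claw": 0
}}

```text
time: 8.83
ee_pos: [0.4406, 0.361, 0.0658]
tcp_rot: [-180.0, -0.0, 179.8]
wrist_force: [-0.4, -0.1, 1.0]
opening: 0.0853
grasp_force: 0.0
```

Call:
{"fn": "servo_tool", "kwargs": {
  "moves": [
    [0, 0, 0.02, 0],
    [0, 0, 0.05, 0],
    [0, 0, 0.09, 0],
    [0, 0, 0.13, 0],
    [0, 0, 0.17, 0],
    [0, 0, 0.18, 0],
    [0, 0, 0.18, 0]
  ]
}}

```text
time: 9.42
ee_pos: [0.4415, 0.3619, 0.2501]
tcp_rot: [179.8, 0.3, 179.8]
wrist_force: [0.5, 0.4, -0.2]
opening: 0.0854
grasp_force: 0.0
```

To row units: -80 cm / 100 = -0.8, -76 cm / 100 = -0.76, -0.17 rad / 3.1416 = -0.0541.

Call:
{"fn": "servo_tool", "kwargs": {
  "moves": [
    [0, -0.04, 0, 0],
    [0, -0.08, 0, 0],
    [0, -0.12, 0, 0],
    [0, -0.16, 0, 0],
    [0, -0.2, 0, 0],
    [0, -0.24, 0, 0],
    [0, -0.28, 0, 0],
    [0, -0.32, 0, 0],
    [0, -0.36, 0, 0],
    [0, -0.4, 0, 0],
    [0, -0.44, 0, 0],
    [0, -0.48, 0, 0],
    [0.01, -0.52, 0, 0],
    [0.01, -0.56, 0, 0],
    [0.01, -0.6, 0, -0.0318],
    [0.01, -0.64, 0, -0.0541],
    [0.02, -0.68, 0, -0.0541],
    [0.02, -0.72, 0, -0.0541],
    [0.027, -0.76, 0, -0.0541],
    [0.027, -0.8, 0, -0.0541]
  ]
}}

```text
time: 11.08
ee_pos: [0.4677, -0.4408, 0.244]
tcp_rot: [179.9, -0.1, 170.0]
wrist_force: [2.1, -0.1, 0.5]
opening: 0.0853
grasp_force: 0.0
```

Call:
{"fn": "servo_tool", "kwargs": {
  "moves": [
    [0, -0.005, 0, 0],
    [0, -0.005, 0, 0],
    [0, -0.005, 0, 0],
    [0, -0.005, 0, 0]
  ]
}}

```text
time: 11.42
ee_pos: [0.4677, -0.4428, 0.2458]
tcp_rot: [180.0, -0.0, 170.1]
wrist_force: [0.7, 0.9, 0.5]
opening: 0.0856
grasp_force: 0.0
```

Call:
{"fn": "servo_tool", "kwargs": {
  "moves": [
    [0, -0.003, -0.04, 0],
    [0, -0.003, -0.08, 0],
    [0, -0.003, -0.11, 0],
    [0, -0.003, -0.135, 0],
    [0, -0.003, -0.15, 0],
    [0, -0.003, -0.16, 0],
    [0, -0.003, -0.165, 0],
    [0, -0.003, -0.168, 0],
    [0, -0.003, -0.168, 0],
    [0, -0.003, -0.168, 0]
  ]
}}

```text
time: 12.25
ee_pos: [0.4681, -0.4471, 0.0793]
tcp_rot: [-179.9, 0.1, 170.1]
wrist_force: [-0.4, -0.9, 0.2]
opening: 0.0854
grasp_force: 0.0
```

Call:
{"fn": "servo_tool", "kwargs": {
  "moves": [
    [0, 0, 0, 0],
    [0, 0, 0, 0],
    [0, 0, 0, 0],
    [0, 0, 0, 0],
    [0, 0, 0, 0],
    [0, 0, 0, 0],
    [0, 0, 0, 0],
    [0, 0, 0, 0]
  ],
  "claw": 1,
  "force": 50
}}

```text
time: 12.92
ee_pos: [0.4678, -0.447, 0.0784]
tcp_rot: [-180.0, 0.0, 170.0]
wrist_force: [-0.7, 1.8, 5.6]
opening: 0.0313
grasp_force: 49.7
```

```bash
python3 - <<'E'
from h import *
s=camera('side')
cv2.imwrite('pics/c.png',cv2.resize(s[180:310,290:390],None,fx=4.5,fy=4.5,interpolation=2)[:,:,::-1]);print(get_obs()['ee_pos'])
E
```

```text
[ 0.46777842 -0.44696094  0.07836905]
```

View pics/c.png

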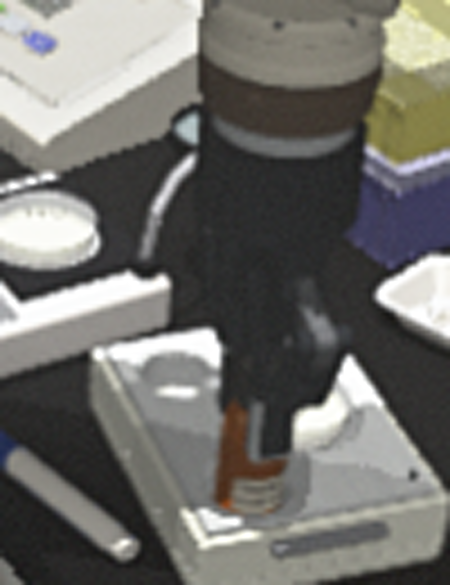

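The side view shows the pads gripping the upper body, close to the shoulder. I'll reopen, go down slightly while watching the force, and regrip.

To row units: -0.3 cm / 100 = -0.003, -0.2 cm / 100 = -0.002.

Call:
{"fn": "servo_tool", "kwargs": {
  "moves": [
    [0, 0, 0, 0],
    [0, 0, 0, 0],
    [0, 0, 0, 0],
    [0, 0, 0, 0],
    [0, 0, 0, 0],
    [0, 0, -0.001, 0],
    [0, 0, -0.002, 0],
    [0, 0, -0.003, 0],
    [0, 0, -0.003, 0],
    [0, 0, -0.003, 0]
  ],
  "claw": 0
}}

```text
time: 13.8
ee_pos: [0.4675, -0.4469, 0.0748]
tcp_rot: [180.0, -0.0, 170.0]
wrist_force: [-0.0, -0.2, 0.4]
opening: 0.0855
grasp_force: 0.0
```

Call:
{"fn": "servo_tool", "kwargs": {
  "moves": [
    [0, 0, 0, 0],
    [0, 0, 0, 0],
    [0, 0, 0, 0],
    [0, 0, 0, 0],
    [0, 0, 0, 0],
    [0, 0, 0, 0],
    [0, 0, 0, 0],
    [0, 0, 0, 0]
  ],
  "claw": 1,
  "force": 50
}}

```text
time: 14.47
ee_pos: [0.4677, -0.4469, 0.0752]
tcp_rot: [180.0, 0.0, 170.0]
wrist_force: [1.2, 1.0, 3.9]
opening: 0.0311
grasp_force: 49.6
```

To row units: 15 cm / 100 = 0.15, 13 cm / 100 = 0.13.

Call:
{"fn": "servo_tool", "kwargs": {
  "moves": [
    [0, 0, 0.01, 0],
    [0, 0, 0.02, 0],
    [0, 0, 0.035, 0],
    [0, 0, 0.05, 0],
    [0, 0, 0.07, 0],
    [0, 0, 0.1, 0],
    [0, 0, 0.13, 0],
    [0, 0, 0.15, 0],
    [0, 0, 0.15, 0]
  ]
}}

```text
time: 15.22
ee_pos: [0.4684, -0.4479, 0.2314]
tcp_rot: [-179.7, 0.4, 170.0]
wrist_force: [0.7, -0.9, 0.5]
opening: 0.0314
grasp_force: 49.5
```

To row units: 71 cm / 100 = 0.71, 69.5 cm / 100 = 0.695, 0.17 rad / 3.1416 = 0.0541.

Call:
{"fn": "servo_tool", "kwargs": {
  "moves": [
    [0, 0.02, 0, 0.0159],
    [0, 0.05, 0, 0.0318],
    [0, 0.09, 0, 0.0541],
    [0, 0.12, 0, 0.0541],
    [0, 0.16, 0, 0.0541],
    [0, 0.2, 0, 0.0541],
    [0, 0.24, 0, 0.0541],
    [-0.01, 0.28, 0, 0.0541],
    [-0.01, 0.32, 0, 0.0541],
    [-0.01, 0.36, 0, 0.0541],
    [-0.01, 0.4, 0, 0.0541],
    [-0.01, 0.44, 0, 0.0541],
    [-0.02, 0.48, 0, 0.0541],
    [-0.02, 0.52, 0, 0.0541],
    [-0.027, 0.56, 0, 0.0541],
    [-0.027, 0.6, 0, 0.0541],
    [-0.027, 0.64, 0, 0.0541],
    [-0.027, 0.67, 0, 0.0541],
    [-0.027, 0.695, 0, 0.0541],
    [-0.027, 0.71, 0, 0.0541]
  ]
}}

```text
time: 16.88
ee_pos: [0.4401, 0.2655, 0.2248]
tcp_rot: [180.0, -0.0, 179.9]
wrist_force: [0.3, -0.0, -0.9]
opening: 0.0313
grasp_force: 49.6
```

Call:
{"fn": "servo_tool", "kwargs": {
  "moves": [
    [0, 0, 0, 0],
    [0, 0, 0, 0],
    [0, 0, 0, 0]
  ]
}}

```text
time: 17.13
ee_pos: [0.4405, 0.2625, 0.225]
tcp_rot: [-180.0, -0.0, 179.8]
wrist_force: [-0.9, -1.1, -1.0]
opening: 0.0315
grasp_force: 49.6
```

To row units: -16.3 cm / 100 = -0.163, -15.8 cm / 100 = -0.158.

Call:
{"fn": "servo_tool", "kwargs": {
  "moves": [
    [0, 0, -0.03, 0],
    [0, 0, -0.07, 0],
    [0, 0, -0.1, 0],
    [0, 0, -0.13, 0],
    [0, 0, -0.15, 0],
    [0, 0, -0.158, 0],
    [0, 0, -0.163, 0],
    [0, 0, -0.163, 0],
    [0, 0, -0.163, 0]
  ]
}}

```text
time: 17.88
ee_pos: [0.4413, 0.263, 0.0634]
tcp_rot: [179.9, 0.1, 179.7]
wrist_force: [-0.1, 0.5, -0.3]
opening: 0.0316
grasp_force: 49.6
```

To row units: -0.1 cm / 100 = -0.001.

Call:
{"fn": "servo_tool", "kwargs": {
  "moves": [
    [0, 0, -0.001, 0],
    [0, 0, -0.001, 0],
    [0, 0, -0.001, 0]
  ]
}}

```text
time: 18.13
ee_pos: [0.441, 0.2633, 0.0618]
tcp_rot: [180.0, 0.1, 179.8]
wrist_force: [-1.3, 0.6, -0.9]
opening: 0.0312
grasp_force: 49.6
```

To row units: -0.1 cm / 100 = -0.001.

Call:
{"fn": "servo_tool", "kwargs": {
  "moves": [
    [0, 0, -0.001, 0],
    [0, 0, -0.001, 0],
    [0, 0, -0.001, 0]
  ]
}}

```text
time: 18.38
ee_pos: [0.4406, 0.2631, 0.06]
tcp_rot: [-180.0, 0.0, 179.8]
wrist_force: [-0.5, 0.0, -0.2]
opening: 0.0314
grasp_force: 49.6
```

To row units: -0.1 cm / 100 = -0.001.

Call:
{"fn": "servo_tool", "kwargs": {
  "moves": [
    [0, 0, -0.001, 0],
    [0, 0, -0.001, 0],
    [0, 0, -0.001, 0]
  ]
}}

```text
time: 18.63
ee_pos: [0.4407, 0.2632, 0.0592]
tcp_rot: [180.0, 0.0, 179.8]
wrist_force: [-0.3, -0.1, 1.8]
opening: 0.0314
grasp_force: 49.8
```

To row units: -0.05 cm / 100 = -0.0005.

Call:
{"fn": "servo_tool", "kwargs": {
  "moves": [
    [0, 0, -0.0005, 0],
    [0, 0, -0.0005, 0],
    [0, 0, -0.0005, 0]
  ]
}}

```text
time: 18.88
ee_pos: [0.4409, 0.2632, 0.0591]
tcp_rot: [180.0, 0.1, 179.8]
wrist_force: [-0.2, 0.1, 5.5]
opening: 0.0314
grasp_force: 50.1
```

Call:
{"fn": "servo_tool", "kwargs": {
  "moves": [
    [0, 0, 0, 0],
    [0, 0, 0, 0],
    [0, 0, 0, 0],
    [0, 0, 0, 0],
    [0, 0, 0, 0],
    [0, 0, 0, 0]
  ],
  "claw": 0
}}

```text
time: 19.38
ee_pos: [0.4405, 0.263, 0.0583]
tcp_rot: [-180.0, -0.0, 179.8]
wrist_force: [0.2, 0.0, 0.0]
opening: 0.0855
grasp_force: 0.0
```

To row units: 18 cm / 100 = 0.18, 14 cm / 100 = 0.14.

Call:
{"fn": "servo_tool", "kwargs": {
  "moves": [
    [0, 0, 0.01, 0],
    [0, 0, 0.03, 0],
    [0, 0, 0.06, 0],
    [0, 0, 0.1, 0],
    [0, 0, 0.14, 0],
    [0, 0, 0.18, 0],
    [0, 0, 0.18, 0]
  ]
}}

```text
time: 19.97
ee_pos: [0.442, 0.2639, 0.2475]
tcp_rot: [179.7, 0.5, 179.8]
wrist_force: [1.8, 0.1, 0.7]
opening: 0.0851
grasp_force: 0.0
```

To row units: -46.2 cm / 100 = -0.462, -43.5 cm / 100 = -0.435, 0.03 rad / 3.1416 = 0.0095.

Call:
{"fn": "servo_tool", "kwargs": {
  "moves": [
    [0, -0.04, 0, 0.0095],
    [0, -0.08, 0, 0.0095],
    [0, -0.12, 0, 0.0095],
    [0.01, -0.16, 0, 0.0095],
    [0.01, -0.2, 0, 0.0095],
    [0.01, -0.24, 0, 0.0095],
    [0.02, -0.28, 0, 0.0095],
    [0.02, -0.32, 0, 0.0095],
    [0.03, -0.36, 0, 0.0095],
    [0.03, -0.4, 0, 0.0095],
    [0.043, -0.435, 0, 0.0095],
    [0.043, -0.462, 0, 0.0095],
    [0.043, -0.462, 0, 0.0095],
    [0.043, -0.462, 0, 0.0095],
    [0.043, -0.462, 0, 0.0095]
  ]
}}

```text
time: 21.22
ee_pos: [0.4834, -0.1987, 0.2389]
tcp_rot: [180.0, 0.0, -178.5]
wrist_force: [-0.1, -0.3, 0.8]
opening: 0.0853
grasp_force: 0.0
```

```bash
python3 - <<'E'
from h import *
s=camera('side')
cv2.imwrite('pics/d.png',cv2.resize(s[100:280,150:360],None,fx=3.3,fy=3.3,interpolation=2)[:,:,::-1]);print(get_obs()['ee_pos'])
E
```

```text
[ 0.48352242 -0.19826562  0.23894194]
```

View pics/d.png

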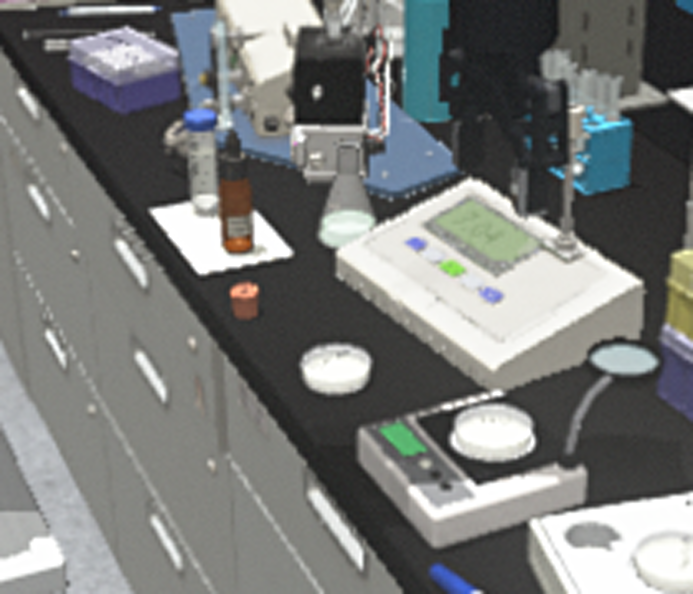

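Both stand on the pad. Next I'll grip the finished dish.

To row units: -20 cm / 100 = -0.2, -19.6 cm / 100 = -0.196.

Call:
{"fn": "servo_tool", "kwargs": {
  "moves": [
    [0, 0, -0.04, 0],
    [0, 0, -0.08, 0],
    [0, 0, -0.12, 0],
    [0, 0, -0.15, 0],
    [0, 0, -0.175, 0],
    [0, 0, -0.19, 0],
    [0, 0, -0.196, 0],
    [0, 0, -0.2, 0],
    [0, 0, -0.2, 0],
    [0, 0, -0.2, 0]
  ]
}}

```text
time: 22.1
ee_pos: [0.4843, -0.1988, 0.0398]
tcp_rot: [-180.0, 0.1, -178.5]
wrist_force: [0.4, -0.1, -0.8]
opening: 0.0855
grasp_force: 0.0
```

Call:
{"fn": "servo_tool", "kwargs": {
  "moves": [
    [0, 0, 0, 0],
    [0, 0, 0, 0],
    [0, 0, 0, 0],
    [0, 0, 0, 0],
    [0, 0, 0, 0],
    [0, 0, 0, 0],
    [0, 0, 0, 0]
  ],
  "claw": 1,
  "force": 25
}}

```text
time: 22.68
ee_pos: [0.4842, -0.1992, 0.0398]
tcp_rot: [-180.0, 0.1, -178.5]
wrist_force: [-2.0, 1.6, 5.5]
opening: 0.0596
grasp_force: 26.0
```

To row units: 19.7 cm / 100 = 0.197, -4.8 cm / 100 = -0.048, -0.03 rad / 3.1416 = -0.0095.

Call:
{"fn": "servo_tool", "kwargs": {
  "moves": [
    [0, 0, 0.005, 0],
    [0, 0, 0.01, 0],
    [0, 0, 0.02, 0],
    [0, 0, 0.04, 0],
    [0, 0, 0.07, 0],
    [0, 0, 0.09, 0],
    [-0.01, 0.03, 0.09, -0.0095],
    [-0.02, 0.06, 0.09, -0.0095],
    [-0.03, 0.1, 0.09, -0.0095],
    [-0.04, 0.14, 0.09, -0.0095],
    [-0.048, 0.17, 0.09, -0.0095],
    [-0.048, 0.197, 0.09, -0.0095],
    [-0.048, 0.197, 0.09, -0.0095],
    [-0.048, 0.197, 0.09, -0.0095],
    [-0.048, 0.197, 0.09, -0.0095]
  ]
}}

```text
time: 23.93
ee_pos: [0.4358, -0.0022, 0.1291]
tcp_rot: [-180.0, 0.0, 179.8]
wrist_force: [-0.1, 0.3, 1.5]
opening: 0.0594
grasp_force: 27.2
```

```bash
python3 - <<'E'
from h import *
s=camera('side');t=camera('top');print(get_obs()['ee_pos'])
im=cv2.resize(s[180:260,215:315],None,fx=7,fy=7,interpolation=2)[:,:,::-1].copy()
p=get_obs()['ee_pos']
for c,h in(((.4363,-.0023),.016),((p[0],p[1]),p[2]-.0038+.016)):
    cv2.polylines(im,[((proj('side',circ((*c,h),.0305))-[215,180]+.5)*7).astype(np.int32)],False,(0,255,0),1)
cv2.imwrite('pics/e.png',im)
E
```

```text
[ 0.43577721 -0.00278968  0.12871927]
```

View pics/e.png

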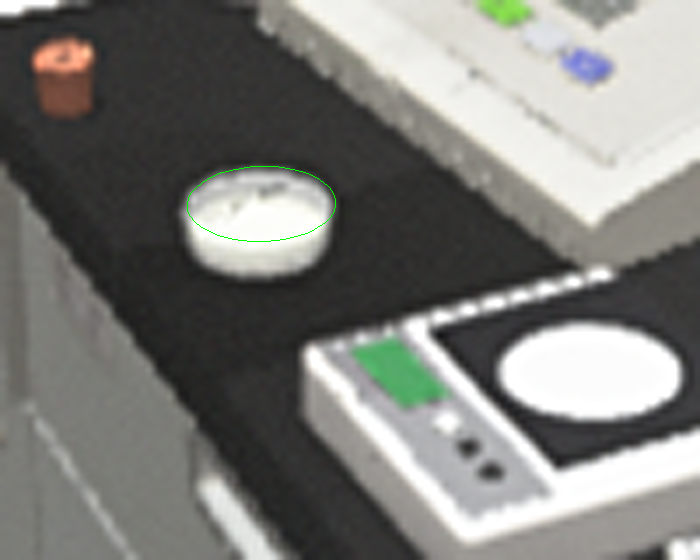

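The nest is now empty, the dish is held, and the counted dish matches its estimate within about 2 mm. I'll lower and stack.

To row units: -10.6 cm / 100 = -0.106, -10.4 cm / 100 = -0.104.

Call:
{"fn": "servo_tool", "kwargs": {
  "moves": [
    [0, 0, -0.03, 0],
    [0, 0, -0.06, 0],
    [0, 0, -0.085, 0],
    [0, 0, -0.098, 0],
    [0, 0, -0.104, 0],
    [0, 0, -0.106, 0],
    [0, 0, -0.106, 0],
    [0, 0, -0.106, 0]
  ]
}}

```text
time: 24.7
ee_pos: [0.4363, -0.0023, 0.0236]
tcp_rot: [-180.0, 0.1, 179.7]
wrist_force: [1.1, 0.2, -0.3]
opening: 0.0593
grasp_force: 27.2
```

To row units: -0.1 cm / 100 = -0.001.

Call:
{"fn": "servo_tool", "kwargs": {
  "moves": [
    [0, 0, -0.001, 0],
    [0, 0, -0.001, 0],
    [0, 0, -0.001, 0]
  ]
}}

```text
time: 24.95
ee_pos: [0.4359, -0.002, 0.022]
tcp_rot: [-180.0, 0.1, 179.8]
wrist_force: [-0.1, 0.2, -0.1]
opening: 0.0596
grasp_force: 27.2
```

To row units: -0.1 cm / 100 = -0.001.

Call:
{"fn": "servo_tool", "kwargs": {
  "moves": [
    [0, 0, -0.001, 0],
    [0, 0, -0.001, 0],
    [0, 0, -0.001, 0]
  ]
}}

```text
time: 25.2
ee_pos: [0.4356, -0.0019, 0.0205]
tcp_rot: [180.0, -0.0, 179.8]
wrist_force: [-0.7, 0.3, 0.6]
opening: 0.0596
grasp_force: 27.2
```

To row units: -0.08 cm / 100 = -0.0008.

Call:
{"fn": "servo_tool", "kwargs": {
  "moves": [
    [0, 0, -0.0008, 0],
    [0, 0, -0.0008, 0],
    [0, 0, -0.0008, 0]
  ]
}}

```text
time: 25.45
ee_pos: [0.4355, -0.0019, 0.0196]
tcp_rot: [-180.0, -0.0, 179.8]
wrist_force: [-0.3, -0.6, -0.5]
opening: 0.0596
grasp_force: 27.2
```

To row units: -0.08 cm / 100 = -0.0008.

Call:
{"fn": "servo_tool", "kwargs": {
  "moves": [
    [0, 0, -0.0008, 0],
    [0, 0, -0.0008, 0],
    [0, 0, -0.0008, 0]
  ]
}}

```text
time: 25.7
ee_pos: [0.4356, -0.0019, 0.0194]
tcp_rot: [-180.0, 0.0, 179.8]
wrist_force: [-2.6, -0.2, 6.2]
opening: 0.0595
grasp_force: 27.7
```

Call:
{"fn": "servo_tool", "kwargs": {
  "moves": [
    [0, 0, 0, 0],
    [0, 0, 0, 0],
    [0, 0, 0, 0],
    [0, 0, 0, 0],
    [0, 0, 0, 0],
    [0, 0, 0, 0]
  ],
  "claw": 0
}}

```text
time: 26.2
ee_pos: [0.4356, -0.002, 0.0188]
tcp_rot: [-180.0, -0.0, 179.8]
wrist_force: [-1.1, 0.5, -0.7]
opening: 0.0855
grasp_force: 0.0
```

To row units: 16 cm / 100 = 0.16, 14 cm / 100 = 0.14.

Call:
{"fn": "servo_tool", "kwargs": {
  "moves": [
    [0, 0, 0.01, 0],
    [0, 0, 0.03, 0],
    [0, 0, 0.06, 0],
    [0, 0, 0.1, 0],
    [0, 0, 0.14, 0],
    [0, 0, 0.14, 0],
    [-0.12, 0, 0.16, 0],
    [-0.12, 0, 0.16, 0],
    [-0.12, 0, 0.16, 0],
    [-0.12, 0, 0.16, 0],
    [-0.12, 0, 0.16, 0]
  ]
}}

```text
time: 27.12
ee_pos: [0.3152, -0.002, 0.1806]
tcp_rot: [-180.0, 0.3, 179.8]
wrist_force: [1.0, 0.2, -0.1]
opening: 0.0855
grasp_force: 0.0
```

```bash
python3 - <<'E'
from h import *
s=camera('side')[:,:,::-1];t=camera('top')[:,:,::-1];print(get_obs()['ee_pos'])
cv2.imwrite('pics/s3.png',s);cv2.imwrite('pics/t3.png',t)
a=cv2.resize(t[160:250,225:455],None,fx=3.4,fy=3.4,interpolation=2);b=cv2.resize(s[185:265,225:395],None,fx=3.4,fy=3.4,interpolation=2)
def dr(P,c):
    for im,n,o in((a,'top',(225,160)),(b,'side',(225,185))):
        cv2.polylines(im,[((proj(n,P)-o+.5)*3.4-.5).round().astype(np.int32)],False,c,1)
dr(circ((.484,-.199,.042),.0335),(0,255,255));dr(circ((.484,-.199,.036),.0335),(0,255,0))
dr(circ((.5207,-.4045,.056),.0305),(0,255,0));dr(circ((.486,-.349,.045),.0205),(0,255,255));dr(circ((.468,-.447,.045),.0205),(0,255,255))
o=np.zeros((a.shape[0]+b.shape[0],782,3),np.uint8);o[:a.shape[0]]=a;o[a.shape[0]:,:b.shape[1]]=b;cv2.imwrite('pics/f.png',o)
E
```

```text
[ 0.31619553 -0.00196089  0.17929834]
```

View pics/f.png

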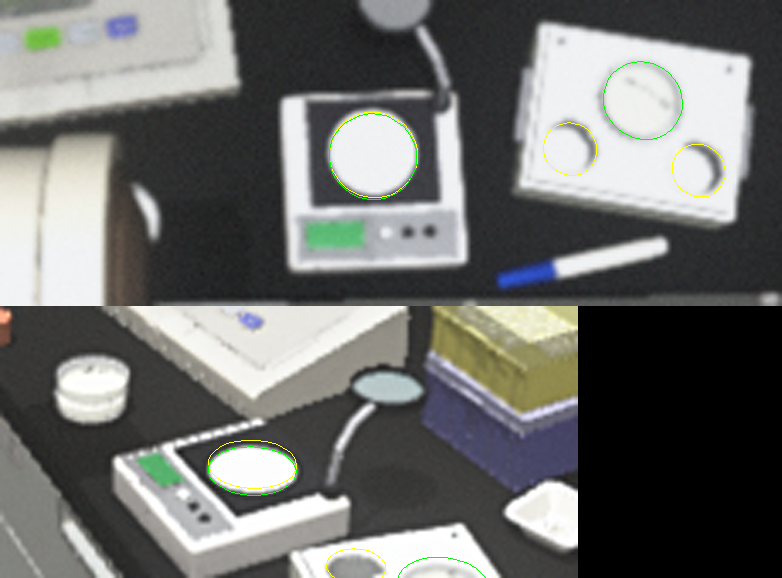

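The stack is square, and the nest, seat and wells all match the model. Next, the dish at the back of the block.

To row units: -40.3 cm / 100 = -0.403, 20.4 cm / 100 = 0.204, -0.17 rad / 3.1416 = -0.0541.

Call:
{"fn": "servo_tool", "kwargs": {
  "moves": [
    [0.02, -0.04, 0, 0],
    [0.04, -0.08, 0, -0.0159],
    [0.06, -0.12, 0, -0.0318],
    [0.08, -0.16, 0, -0.0541],
    [0.1, -0.2, 0, -0.0541],
    [0.12, -0.24, 0, -0.0541],
    [0.14, -0.28, 0, -0.0541],
    [0.16, -0.32, 0, -0.0541],
    [0.18, -0.36, 0, -0.0541],
    [0.204, -0.39, 0, -0.0541],
    [0.204, -0.403, 0, -0.0541],
    [0.204, -0.403, -0.03, -0.0541],
    [0.204, -0.403, -0.06, -0.0541],
    [0.204, -0.403, -0.09, -0.0541],
    [0.204, -0.403, -0.1, -0.0541],
    [0.204, -0.403, -0.1, -0.0541],
    [0.204, -0.403, -0.1, -0.0541]
  ]
}}

```text
time: 28.63
ee_pos: [0.5198, -0.405, 0.0787]
tcp_rot: [180.0, -0.1, 170.0]
wrist_force: [0.2, 0.1, 1.4]
opening: 0.0854
grasp_force: 0.0
```

To row units: -3.5 cm / 100 = -0.035, -3 cm / 100 = -0.03.

Call:
{"fn": "servo_tool", "kwargs": {
  "moves": [
    [0.001, 0, -0.015, 0],
    [0.001, 0, -0.03, 0],
    [0.001, 0, -0.035, 0],
    [0.001, 0, -0.035, 0],
    [0.001, 0, -0.035, 0]
  ]
}}

```text
time: 29.05
ee_pos: [0.5212, -0.4053, 0.0456]
tcp_rot: [-180.0, 0.1, 170.0]
wrist_force: [-0.0, -0.5, -0.0]
opening: 0.0855
grasp_force: 0.0
```

Call:
{"fn": "servo_tool", "kwargs": {
  "moves": [
    [0, 0, 0, 0],
    [0, 0, 0, 0],
    [0, 0, 0, 0],
    [0, 0, 0, 0],
    [0, 0, 0, 0],
    [0, 0, 0, 0],
    [0, 0, 0, 0]
  ],
  "claw": 1,
  "force": 25
}}

```text
time: 29.63
ee_pos: [0.5211, -0.4053, 0.0455]
tcp_rot: [-180.0, 0.1, 170.0]
wrist_force: [-0.7, 0.6, 5.1]
opening: 0.0595
grasp_force: 26.0
```

To row units: 20.6 cm / 100 = 0.206, -3.7 cm / 100 = -0.037, 0.2 rad / 3.1416 = 0.0637.

Call:
{"fn": "servo_tool", "kwargs": {
  "moves": [
    [0, 0, 0.005, 0],
    [0, 0, 0.01, 0],
    [0, 0, 0.02, 0],
    [0, 0, 0.05, 0],
    [0, 0, 0.08, 0],
    [0, 0, 0.11, 0],
    [-0.01, 0.03, 0.11, 0.0159],
    [-0.02, 0.06, 0.11, 0.0318],
    [-0.03, 0.1, 0.11, 0.0477],
    [-0.037, 0.14, 0.11, 0.0637],
    [-0.037, 0.17, 0.11, 0.0637],
    [-0.037, 0.196, 0.11, 0.0637],
    [-0.037, 0.206, 0.11, 0.0637],
    [-0.037, 0.206, 0.11, 0.0637],
    [-0.037, 0.206, 0.11, 0.0637]
  ]
}}

```text
time: 30.88
ee_pos: [0.4839, -0.1991, 0.1547]
tcp_rot: [-180.0, 0.1, -178.4]
wrist_force: [-0.2, -0.3, 0.2]
opening: 0.0587
grasp_force: 27.2
```

To row units: -9.5 cm / 100 = -0.095, -9 cm / 100 = -0.09.

Call:
{"fn": "servo_tool", "kwargs": {
  "moves": [
    [0, 0, -0.03, 0],
    [0, 0, -0.06, 0],
    [0, 0, -0.08, 0],
    [0, 0, -0.09, 0],
    [0, 0, -0.095, 0],
    [0, 0, -0.095, 0],
    [0, 0, -0.095, 0]
  ]
}}

```text
time: 31.47
ee_pos: [0.4841, -0.1997, 0.0599]
tcp_rot: [-180.0, 0.1, -178.5]
wrist_force: [-0.2, 0.2, 0.5]
opening: 0.0595
grasp_force: 27.2
```

To row units: -1 cm / 100 = -0.01, -0.5 cm / 100 = -0.005.

Call:
{"fn": "servo_tool", "kwargs": {
  "moves": [
    [0, 0, -0.005, 0],
    [0, 0, -0.01, 0],
    [0, 0, -0.01, 0],
    [0, 0, -0.01, 0]
  ]
}}

```text
time: 31.8
ee_pos: [0.4835, -0.1989, 0.0489]
tcp_rot: [180.0, -0.0, -178.5]
wrist_force: [-0.1, -0.5, -0.3]
opening: 0.0591
grasp_force: 27.2
```

To row units: -0.4 cm / 100 = -0.004, -0.2 cm / 100 = -0.002.

Call:
{"fn": "servo_tool", "kwargs": {
  "moves": [
    [0, 0.0005, -0.002, 0],
    [0, 0.0005, -0.004, 0],
    [0, 0.0005, -0.004, 0]
  ]
}}

```text
time: 32.05
ee_pos: [0.4835, -0.1983, 0.0445]
tcp_rot: [180.0, -0.0, -178.5]
wrist_force: [-0.1, -0.0, -0.8]
opening: 0.0596
grasp_force: 27.2
```

To row units: -0.3 cm / 100 = -0.003, -0.15 cm / 100 = -0.0015.

Call:
{"fn": "servo_tool", "kwargs": {
  "moves": [
    [0, 0, -0.0015, 0],
    [0, 0, -0.003, 0],
    [0, 0, -0.003, 0]
  ]
}}

```text
time: 32.3
ee_pos: [0.4836, -0.1985, 0.0417]
tcp_rot: [-180.0, -0.0, -178.5]
wrist_force: [0.3, -0.6, 0.7]
opening: 0.0591
grasp_force: 27.2
```

In the nest with no contact force. One last small step down, then release.

Call:
{"fn": "servo_tool", "kwargs": {
  "moves": [
    [0, 0, -0.0005, 0],
    [0, 0, -0.0005, 0],
    [0, 0, -0.0005, 0]
  ]
}}

```text
time: 32.55
ee_pos: [0.4836, -0.1985, 0.0416]
tcp_rot: [-180.0, 0.0, -178.5]
wrist_force: [-1.3, 0.1, 2.6]
opening: 0.0592
grasp_force: 27.4
```

Call:
{"fn": "servo_tool", "kwargs": {
  "moves": [
    [0, 0, 0, 0],
    [0, 0, 0, 0],
    [0, 0, 0, 0],
    [0, 0, 0, 0],
    [0, 0, 0, 0],
    [0, 0, 0, 0]
  ],
  "claw": 0
}}

```text
time: 33.05
ee_pos: [0.4836, -0.1984, 0.0413]
tcp_rot: [-180.0, -0.0, -178.5]
wrist_force: [-0.2, -0.4, 0.7]
opening: 0.0853
grasp_force: 0.0
```

To row units: 20 cm / 100 = 0.2, 19 cm / 100 = 0.19.

Call:
{"fn": "servo_tool", "kwargs": {
  "moves": [
    [0, 0, 0.01, 0],
    [0, 0, 0.03, 0],
    [0, 0, 0.07, 0],
    [0, 0, 0.11, 0],
    [0, 0, 0.15, 0],
    [0, 0, 0.19, 0],
    [0, 0, 0.2, 0],
    [0, 0, 0.2, 0]
  ]
}}

```text
time: 33.72
ee_pos: [0.4847, -0.1989, 0.2461]
tcp_rot: [-179.8, 0.4, -178.5]
wrist_force: [0.3, 0.6, -0.7]
opening: 0.0853
grasp_force: 0.0
```

To row units: 46.1 cm / 100 = 0.461, 43.5 cm / 100 = 0.435, -0.03 rad / 3.1416 = -0.0095.

Call:
{"fn": "servo_tool", "kwargs": {
  "moves": [
    [0, 0.04, 0, -0.0095],
    [0, 0.08, 0, -0.0095],
    [-0.01, 0.12, 0, -0.0095],
    [-0.01, 0.16, 0, -0.0095],
    [-0.02, 0.2, 0, -0.0095],
    [-0.02, 0.24, 0, -0.0095],
    [-0.03, 0.28, 0, -0.0095],
    [-0.03, 0.32, 0, -0.0095],
    [-0.04, 0.36, 0, -0.0095],
    [-0.043, 0.4, 0, -0.0095],
    [-0.043, 0.435, 0, -0.0095],
    [-0.043, 0.461, 0, -0.0095],
    [-0.043, 0.461, 0, -0.0095],
    [-0.043, 0.461, 0, -0.0095],
    [-0.043, 0.461, 0, -0.0095]
  ]
}}

```text
time: 34.97
ee_pos: [0.4403, 0.2622, 0.2407]
tcp_rot: [-179.9, -0.1, 179.8]
wrist_force: [1.0, 1.0, 0.3]
opening: 0.0853
grasp_force: 0.0
```

```bash
python3 - <<'E'
from h import *
s=camera('side')[:,:,::-1];t=camera('top')[:,:,::-1];print(get_obs()['ee_pos'])
a=cv2.resize(t[170:245,225:375],None,fx=4.5,fy=4.5,interpolation=2);b=cv2.resize(s[135:260,170:340],None,fx=2,fy=2,interpolation=2)
cv2.polylines(a,[((proj('top',circ((.484,-.199,.052),.0305))-[225,170]+.5)*4.5).astype(np.int32)],False,(0,255,0),1)
o=np.zeros((a.shape[0]+b.shape[0],a.shape[1],3),np.uint8);o[:a.shape[0]]=a;o[a.shape[0]:,:b.shape[1]]=b;cv2.imwrite('pics/g.png',o[:600])
E
```

```text
[0.44061695 0.2616101  0.24124686]
```

View pics/g.png

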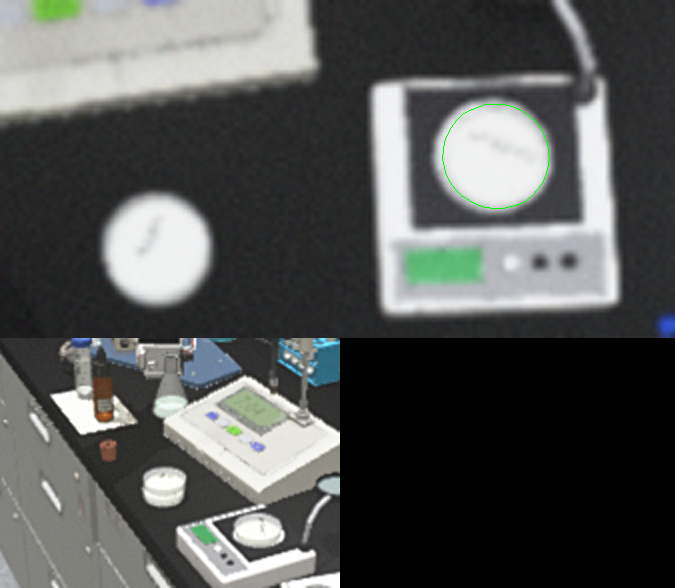

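The dish is seated in the nest, and the bottle and tube are undisturbed. Next I'll fetch the bottle from the same pose where I released it.

To row units: -18.1 cm / 100 = -0.181, -17.9 cm / 100 = -0.179.

Call:
{"fn": "servo_tool", "kwargs": {
  "moves": [
    [0, 0.001, -0.04, 0],
    [0, 0.001, -0.08, 0],
    [0, 0.001, -0.11, 0],
    [0, 0.001, -0.14, 0],
    [0, 0.001, -0.16, 0],
    [0, 0.001, -0.173, 0],
    [0, 0.001, -0.179, 0],
    [0, 0.001, -0.181, 0],
    [0, 0.001, -0.181, 0],
    [0, 0.001, -0.181, 0]
  ]
}}

```text
time: 35.9
ee_pos: [0.4412, 0.2635, 0.0616]
tcp_rot: [180.0, 0.1, 179.8]
wrist_force: [0.5, -0.1, -0.2]
opening: 0.0854
grasp_force: 0.0
```

Call:
{"fn": "servo_tool", "kwargs": {
  "moves": [
    [0, 0, 0, 0],
    [0, 0, 0, 0],
    [0, 0, 0, 0],
    [0, 0, 0, 0],
    [0, 0, 0, 0],
    [0, 0, 0, 0],
    [0, 0, 0, 0],
    [0, 0, 0, 0]
  ],
  "claw": 1,
  "force": 50
}}

```text
time: 36.57
ee_pos: [0.4408, 0.2638, 0.0609]
tcp_rot: [180.0, 0.0, 179.8]
wrist_force: [0.6, 1.3, 5.0]
opening: 0.0317
grasp_force: 49.7
```

To row units: 17 cm / 100 = 0.17, 16 cm / 100 = 0.16.

Call:
{"fn": "servo_tool", "kwargs": {
  "moves": [
    [0, 0, 0.01, 0],
    [0, 0, 0.02, 0],
    [0, 0, 0.035, 0],
    [0, 0, 0.05, 0],
    [0, 0, 0.07, 0],
    [0, 0, 0.1, 0],
    [0, 0, 0.13, 0],
    [0, 0, 0.16, 0],
    [0, 0, 0.17, 0],
    [0, 0, 0.17, 0]
  ]
}}

```text
time: 37.4
ee_pos: [0.4414, 0.264, 0.2337]
tcp_rot: [179.9, 0.2, 179.8]
wrist_force: [0.3, -0.3, -1.1]
opening: 0.0311
grasp_force: 49.6
```

To row units: -71 cm / 100 = -0.71, -69.5 cm / 100 = -0.695, -0.17 rad / 3.1416 = -0.0541.

Call:
{"fn": "servo_tool", "kwargs": {
  "moves": [
    [0, -0.02, 0, 0],
    [0, -0.05, 0, 0],
    [0, -0.09, 0, 0],
    [0, -0.13, 0, 0],
    [0, -0.17, 0, 0],
    [0, -0.21, 0, 0],
    [0, -0.25, 0, 0],
    [0, -0.29, 0, 0],
    [0.01, -0.33, 0, 0],
    [0.01, -0.37, 0, 0],
    [0.01, -0.41, 0, 0],
    [0.01, -0.45, 0, 0],
    [0.02, -0.49, 0, 0],
    [0.02, -0.53, 0, 0],
    [0.02, -0.57, 0, -0.0159],
    [0.027, -0.6, 0, -0.0318],
    [0.027, -0.64, 0, -0.0541],
    [0.027, -0.67, 0, -0.0541],
    [0.027, -0.695, 0, -0.0541],
    [0.027, -0.71, 0, -0.0541]
  ]
}}

```text
time: 39.07
ee_pos: [0.4666, -0.4488, 0.2275]
tcp_rot: [179.9, -0.2, 169.9]
wrist_force: [0.6, 0.8, -0.8]
opening: 0.0316
grasp_force: 49.7
```

Call:
{"fn": "servo_tool", "kwargs": {
  "moves": [
    [0, 0, 0, 0],
    [0, 0, 0, 0],
    [0, 0, 0, 0],
    [0, 0, 0, 0]
  ]
}}

```text
time: 39.4
ee_pos: [0.4676, -0.4454, 0.2302]
tcp_rot: [180.0, -0.0, 170.1]
wrist_force: [-0.1, 0.4, -0.9]
opening: 0.0311
grasp_force: 49.7
```

To row units: -12 cm / 100 = -0.12, -11 cm / 100 = -0.11.

Call:
{"fn": "servo_tool", "kwargs": {
  "moves": [
    [0, -0.001, -0.04, 0],
    [0, -0.001, -0.08, 0],
    [0, -0.001, -0.11, 0],
    [0, -0.001, -0.12, 0],
    [0, -0.001, -0.12, 0],
    [0, -0.001, -0.12, 0]
  ]
}}

```text
time: 39.9
ee_pos: [0.468, -0.4471, 0.1119]
tcp_rot: [-180.0, 0.1, 170.1]
wrist_force: [-0.5, 0.6, -0.5]
opening: 0.0314
grasp_force: 49.7
```

To row units: -0.9 cm / 100 = -0.009, -0.6 cm / 100 = -0.006.

Call:
{"fn": "servo_tool", "kwargs": {
  "moves": [
    [0, 0, -0.003, 0],
    [0, 0, -0.006, 0],
    [0, 0, -0.009, 0],
    [0, 0, -0.009, 0]
  ]
}}

```text
time: 40.23
ee_pos: [0.4677, -0.4476, 0.1016]
tcp_rot: [-180.0, 0.0, 170.0]
wrist_force: [-0.2, -0.2, -0.8]
opening: 0.0311
grasp_force: 49.7
```

To row units: -1.9 cm / 100 = -0.019, -1.5 cm / 100 = -0.015.

Call:
{"fn": "servo_tool", "kwargs": {
  "moves": [
    [0, 0, -0.005, 0],
    [0, 0, -0.01, 0],
    [0, 0, -0.015, 0],
    [0, 0, -0.019, 0],
    [0, 0, -0.019, 0]
  ]
}}

```text
time: 40.65
ee_pos: [0.4671, -0.4471, 0.0809]
tcp_rot: [179.9, -0.1, 170.0]
wrist_force: [-0.6, -0.0, -1.7]
opening: 0.0315
grasp_force: 49.7
```

To row units: -0.3 cm / 100 = -0.003, -0.2 cm / 100 = -0.002.

Call:
{"fn": "servo_tool", "kwargs": {
  "moves": [
    [0, 0, -0.002, 0],
    [0, 0, -0.003, 0],
    [0, 0, -0.003, 0]
  ]
}}

```text
time: 40.9
ee_pos: [0.4675, -0.4475, 0.0793]
tcp_rot: [180.0, -0.0, 170.0]
wrist_force: [0.3, -0.0, -1.0]
opening: 0.0314
grasp_force: 49.7
```

To row units: -0.1 cm / 100 = -0.001.

Call:
{"fn": "servo_tool", "kwargs": {
  "moves": [
    [0, 0, -0.001, 0],
    [0, 0, -0.001, 0],
    [0, 0, -0.001, 0]
  ]
}}

```text
time: 41.15
ee_pos: [0.4676, -0.4475, 0.0784]
tcp_rot: [-180.0, 0.0, 170.0]
wrist_force: [0.6, -0.3, -0.8]
opening: 0.0311
grasp_force: 49.7
```

To row units: -0.15 cm / 100 = -0.0015, -0.1 cm / 100 = -0.001.

Call:
{"fn": "servo_tool", "kwargs": {
  "moves": [
    [0, 0, -0.001, 0],
    [0, 0, -0.0015, 0],
    [0, 0, -0.0015, 0]
  ]
}}

```text
time: 41.4
ee_pos: [0.4676, -0.4475, 0.077]
tcp_rot: [-180.0, 0.0, 170.0]
wrist_force: [0.5, -0.3, -0.8]
opening: 0.0317
grasp_force: 49.8
```

To row units: -0.1 cm / 100 = -0.001.

Call:
{"fn": "servo_tool", "kwargs": {
  "moves": [
    [0, 0, -0.001, 0],
    [0, 0, -0.001, 0],
    [0, 0, -0.001, 0]
  ]
}}

```text
time: 41.65
ee_pos: [0.4679, -0.4475, 0.0769]
tcp_rot: [-180.0, 0.1, 170.0]
wrist_force: [-0.8, 1.5, 5.9]
opening: 0.0315
grasp_force: 50.4
```

Floor contact. I'll release and go for the tube.

Call:
{"fn": "servo_tool", "kwargs": {
  "moves": [
    [0, 0, 0, 0],
    [0, 0, 0, 0],
    [0, 0, 0, 0],
    [0, 0, 0, 0],
    [0, 0, 0, 0],
    [0, 0, 0, 0]
  ],
  "claw": 0
}}

```text
time: 42.15
ee_pos: [0.4676, -0.4474, 0.0757]
tcp_rot: [180.0, -0.0, 170.0]
wrist_force: [0.5, 1.3, 0.4]
opening: 0.0851
grasp_force: 0.0
```

To row units: 16 cm / 100 = 0.16, 14 cm / 100 = 0.14.

Call:
{"fn": "servo_tool", "kwargs": {
  "moves": [
    [0, 0, 0.01, 0],
    [0, 0, 0.03, 0],
    [0, 0, 0.06, 0],
    [0, 0, 0.1, 0],
    [0, 0, 0.14, 0],
    [0, 0, 0.16, 0],
    [0, 0, 0.16, 0]
  ]
}}

```text
time: 42.73
ee_pos: [0.4685, -0.4483, 0.243]
tcp_rot: [-179.7, 0.4, 170.0]
wrist_force: [-0.0, -0.1, 0.4]
opening: 0.0854
grasp_force: 0.0
```

To row units: 80 cm / 100 = 0.8, 76 cm / 100 = 0.76, 0.17 rad / 3.1416 = 0.0541.

Call:
{"fn": "servo_tool", "kwargs": {
  "moves": [
    [0, 0.04, 0, 0],
    [0, 0.08, 0, 0.0159],
    [0, 0.12, 0, 0.0318],
    [0, 0.16, 0, 0.0541],
    [0, 0.2, 0, 0.0541],
    [0, 0.24, 0, 0.0541],
    [-0.01, 0.28, 0, 0.0541],
    [-0.01, 0.32, 0, 0.0541],
    [-0.01, 0.36, 0, 0.0541],
    [-0.01, 0.4, 0, 0.0541],
    [-0.01, 0.44, 0, 0.0541],
    [-0.01, 0.48, 0, 0.0541],
    [-0.02, 0.52, 0, 0.0541],
    [-0.02, 0.56, 0, 0.0541],
    [-0.02, 0.6, 0, 0.0541],
    [-0.02, 0.64, 0, 0.0541],
    [-0.027, 0.68, 0, 0.0541],
    [-0.027, 0.72, 0, 0.0541],
    [-0.027, 0.76, 0, 0.0541],
    [-0.027, 0.8, 0, 0.0541]
  ]
}}

```text
time: 44.4
ee_pos: [0.4399, 0.3545, 0.2362]
tcp_rot: [180.0, 0.0, 179.8]
wrist_force: [1.4, -0.4, -0.1]
opening: 0.0853
grasp_force: 0.0
```

To row units: 0.8 cm / 100 = 0.008.

Call:
{"fn": "servo_tool", "kwargs": {
  "moves": [
    [0, 0.008, 0, 0],
    [0, 0.008, 0, 0],
    [0, 0.008, 0, 0],
    [0, 0.008, 0, 0]
  ]
}}

```text
time: 44.73
ee_pos: [0.4407, 0.3596, 0.2362]
tcp_rot: [-180.0, 0.0, 179.7]
wrist_force: [0.0, -0.4, 0.2]
opening: 0.0855
grasp_force: 0.0
```

To row units: -16.8 cm / 100 = -0.168, -16 cm / 100 = -0.16.

Call:
{"fn": "servo_tool", "kwargs": {
  "moves": [
    [0, 0.001, -0.04, 0],
    [0, 0.001, -0.08, 0],
    [0, 0.001, -0.11, 0],
    [0, 0.001, -0.14, 0],
    [0, 0.001, -0.16, 0],
    [0, 0.001, -0.168, 0],
    [0, 0.001, -0.168, 0],
    [0, 0.001, -0.168, 0]
  ]
}}

```text
time: 45.4
ee_pos: [0.4411, 0.361, 0.0692]
tcp_rot: [180.0, 0.1, 179.7]
wrist_force: [0.0, -0.8, 0.6]
opening: 0.0855
grasp_force: 0.0
```

Call:
{"fn": "servo_tool", "kwargs": {
  "moves": [
    [0, 0, 0, 0],
    [0, 0, 0, 0],
    [0, 0, 0, 0],
    [0, 0, 0, 0],
    [0, 0, 0, 0],
    [0, 0, 0, 0],
    [0, 0, 0, 0],
    [0, 0, 0, 0]
  ],
  "claw": 1,
  "force": 30
}}

```text
time: 46.07
ee_pos: [0.4409, 0.3618, 0.0686]
tcp_rot: [180.0, 0.1, 179.8]
wrist_force: [-0.2, -0.1, 5.6]
opening: 0.0327
grasp_force: 29.6
```

To row units: 17 cm / 100 = 0.17, 16 cm / 100 = 0.16.

Call:
{"fn": "servo_tool", "kwargs": {
  "moves": [
    [0, 0, 0.01, 0],
    [0, 0, 0.02, 0],
    [0, 0, 0.035, 0],
    [0, 0, 0.05, 0],
    [0, 0, 0.07, 0],
    [0, 0, 0.1, 0],
    [0, 0, 0.13, 0],
    [0, 0, 0.16, 0],
    [0, 0, 0.17, 0],
    [0, 0, 0.17, 0]
  ]
}}

```text
time: 46.9
ee_pos: [0.4413, 0.3622, 0.2417]
tcp_rot: [179.8, 0.2, 179.8]
wrist_force: [0.1, 0.2, 0.0]
opening: 0.0325
grasp_force: 29.8
```

To row units: -71 cm / 100 = -0.71, -69.5 cm / 100 = -0.695, -0.17 rad / 3.1416 = -0.0541.

Call:
{"fn": "servo_tool", "kwargs": {
  "moves": [
    [0, -0.02, 0, 0],
    [0, -0.05, 0, 0],
    [0, -0.09, 0, 0],
    [0, -0.13, 0, 0],
    [0, -0.17, 0, 0],
    [0.01, -0.21, 0, 0],
    [0.01, -0.25, 0, 0],
    [0.01, -0.29, 0, 0],
    [0.02, -0.33, 0, 0],
    [0.02, -0.37, 0, 0],
    [0.02, -0.41, 0, 0],
    [0.03, -0.45, 0, 0],
    [0.03, -0.49, 0, 0],
    [0.04, -0.53, 0, 0],
    [0.04, -0.57, 0, -0.0159],
    [0.045, -0.6, 0, -0.0318],
    [0.045, -0.64, 0, -0.0541],
    [0.045, -0.67, 0, -0.0541],
    [0.045, -0.695, 0, -0.0541],
    [0.045, -0.71, 0, -0.0541]
  ]
}}

```text
time: 48.57
ee_pos: [0.4848, -0.3509, 0.2356]
tcp_rot: [179.9, -0.2, 169.9]
wrist_force: [0.5, 0.1, -0.3]
opening: 0.0324
grasp_force: 29.9
```

Call:
{"fn": "servo_tool", "kwargs": {
  "moves": [
    [0, 0, 0, 0],
    [0, 0, 0, 0],
    [0, 0, 0, 0],
    [0, 0, 0, 0]
  ]
}}

```text
time: 48.9
ee_pos: [0.4856, -0.3474, 0.2376]
tcp_rot: [180.0, -0.0, 170.1]
wrist_force: [-0.2, 0.1, -0.7]
opening: 0.0321
grasp_force: 29.9
```

To row units: -12 cm / 100 = -0.12, -11 cm / 100 = -0.11.

Call:
{"fn": "servo_tool", "kwargs": {
  "moves": [
    [0, -0.001, -0.04, 0],
    [0, -0.001, -0.08, 0],
    [0, -0.001, -0.11, 0],
    [0, -0.001, -0.12, 0],
    [0, -0.001, -0.12, 0],
    [0, -0.001, -0.12, 0]
  ]
}}

```text
time: 49.4
ee_pos: [0.486, -0.3491, 0.1193]
tcp_rot: [-180.0, 0.1, 170.1]
wrist_force: [0.1, -0.4, 0.1]
opening: 0.0326
grasp_force: 30.0
```

To row units: -0.9 cm / 100 = -0.009, -0.6 cm / 100 = -0.006.

Call:
{"fn": "servo_tool", "kwargs": {
  "moves": [
    [0, 0, -0.003, 0],
    [0, 0, -0.006, 0],
    [0, 0, -0.009, 0],
    [0, 0, -0.009, 0]
  ]
}}

```text
time: 49.73
ee_pos: [0.4857, -0.3496, 0.1091]
tcp_rot: [-180.0, 0.0, 170.0]
wrist_force: [-0.1, 0.4, -0.4]
opening: 0.0327
grasp_force: 30.0
```

To row units: -2 cm / 100 = -0.02, -1.9 cm / 100 = -0.019.

Call:
{"fn": "servo_tool", "kwargs": {
  "moves": [
    [0, 0, -0.005, 0],
    [0, 0, -0.01, 0],
    [0, 0, -0.015, 0],
    [0, 0, -0.019, 0],
    [0, 0, -0.02, 0],
    [0, 0, -0.02, 0]
  ]
}}

```text
time: 50.23
ee_pos: [0.4853, -0.3493, 0.0882]
tcp_rot: [180.0, -0.0, 170.0]
wrist_force: [0.7, 1.5, -1.2]
opening: 0.0326
grasp_force: 30.0
```

Call:
{"fn": "servo_tool", "kwargs": {
  "moves": [
    [0, 0, -0.002, 0],
    [0, 0, -0.0025, 0],
    [0, 0, -0.0025, 0]
  ]
}}

```text
time: 50.48
ee_pos: [0.4856, -0.3495, 0.0864]
tcp_rot: [-180.0, 0.0, 170.0]
wrist_force: [1.2, -0.1, -0.1]
opening: 0.0326
grasp_force: 30.0
```

To row units: -0.15 cm / 100 = -0.0015, -0.1 cm / 100 = -0.001.

Call:
{"fn": "servo_tool", "kwargs": {
  "moves": [
    [0, 0, -0.001, 0],
    [0, 0, -0.0015, 0],
    [0, 0, -0.0015, 0]
  ]
}}

```text
time: 50.73
ee_pos: [0.4856, -0.3495, 0.0848]
tcp_rot: [180.0, 0.0, 170.0]
wrist_force: [1.2, -0.9, -0.5]
opening: 0.0322
grasp_force: 30.0
```

To row units: -0.06 cm / 100 = -0.0006.

Call:
{"fn": "servo_tool", "kwargs": {
  "moves": [
    [0, 0, -0.0006, 0],
    [0, 0, -0.0006, 0],
    [0, 0, -0.0006, 0]
  ]
}}

```text
time: 50.98
ee_pos: [0.4857, -0.3495, 0.0847]
tcp_rot: [-180.0, 0.0, 170.0]
wrist_force: [-0.9, 1.5, 3.1]
opening: 0.0324
grasp_force: 30.1
```

Call:
{"fn": "servo_tool", "kwargs": {
  "moves": [
    [0, 0, 0, 0],
    [0, 0, 0, 0],
    [0, 0, 0, 0],
    [0, 0, 0, 0],
    [0, 0, 0, 0],
    [0, 0, 0, 0]
  ],
  "claw": 0
}}

```text
time: 51.48
ee_pos: [0.4856, -0.3494, 0.0842]
tcp_rot: [180.0, -0.0, 170.0]
wrist_force: [0.1, 0.0, -0.0]
opening: 0.0852
grasp_force: 0.0
```

To row units: 48 cm / 100 = 0.48, 44 cm / 100 = 0.44.

Call:
{"fn": "servo_tool", "kwargs": {
  "moves": [
    [0, 0, 0.01, 0],
    [0, 0, 0.03, 0],
    [0, 0, 0.06, 0],
    [0, 0, 0.1, 0],
    [0, 0, 0.14, 0],
    [0, 0, 0.18, 0],
    [-0.04, 0.04, 0.18, 0],
    [-0.08, 0.08, 0.18, 0],
    [-0.12, 0.12, 0.18, 0],
    [-0.14, 0.16, 0.18, 0],
    [-0.15, 0.2, 0.18, 0],
    [-0.15, 0.24, 0.18, 0],
    [-0.15, 0.28, 0.18, 0],
    [-0.15, 0.32, 0.18, 0],
    [-0.15, 0.36, 0.18, 0],
    [-0.15, 0.4, 0.18, 0],
    [-0.15, 0.44, 0.18, 0],
    [-0.15, 0.48, 0.18, 0],
    [-0.15, 0.48, 0.18, 0],
    [-0.15, 0.48, 0.18, 0]
  ]
}}

```text
time: 53.15
ee_pos: [0.335, 0.1347, 0.2648]
tcp_rot: [179.9, 0.0, 170.4]
wrist_force: [0.7, 0.3, -0.5]
opening: 0.0852
grasp_force: 0.0
```

```bash
python3 - <<'E'
from h import *
s=camera('side')[:,:,::-1];t=camera('top')[:,:,::-1];print(get_obs()['ee_pos'])
a=cv2.resize(t[160:245,225:455],None,fx=3.4,fy=3.4,interpolation=2);b=cv2.resize(s[190:305,225:395],None,fx=2.6,fy=2.6,interpolation=2)
cv2.polylines(a,[((proj('top',circ((.484,-.199,.052),.0305))-[225,160]+.5)*3.4).astype(np.int32)],False,(0,255,0),1)
o=np.zeros((a.shape[0]+b.shape[0],a.shape[1],3),np.uint8);o[:a.shape[0]]=a;o[a.shape[0]:,:b.shape[1]]=b;cv2.imwrite('pics/i.png',o[:600])
E
```

```text
[0.33520403 0.1314168  0.26486314]
```

View pics/i.png

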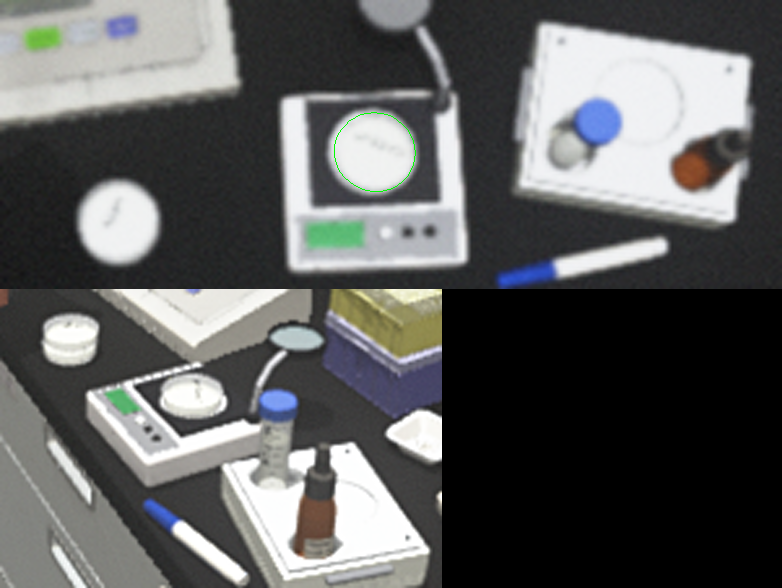

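The final pictures show everything in place: the next dish in the nest, the stack square, and the tube and bottle upright in their own wells.

```bash
python3 -c "
from workcell import *
print(job_done())"
```

```text
the job is handed in; nothing more can be done
None
```

The job is handed in (no verdict was returned): in the last pictures the next dish is in the counter's nest, the finished dish is squarely on the counted dish, and the tube and bottle are upright in their original wells.

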